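Set the tin lane to the gauge, load the rice-cake tins and open the steam half way

TASK

Shut the steam valve fully; then set the tin lane to the gauge: turn the eccentric bolt until the gauge, standing in the lane, still slides freely but has less than 3 mm of play, and with that setting slide it down the whole lane from the end beside the tin board to the end beside the valve. Put the gauge back in its tray and, with the steam still shut, stand every tin from the board upright in the lane; last, open the steam valve half way (45 degrees, the lever over the middle mark). Leave the bolt as set, and the steamer, bowl and jar alone.

Things in the scene. Friction and masses are not known exactly. Their poses are not given: they have to be found in the camera images.
- lane: fixed tin lane; origin: underside centre of its plate (320 mm along y, top 6 mm up). x points from guide bar to fence, +y to the tin board's end, -y to the valve's end. Fixed steel fence, its lane-side face at x = +30 mm; facing it a movable wooden guide bar 14 mm thick; both 18 mm high (tops 24 mm up), 320 and 310 mm long. Lane open above and at both ends. Bolt mechanism on the -x side to x = -138 mm
- guide_face (a point): point on the guide bar's lane-side face, mid length, top edge (24 mm above the lane's origin). Gap between guide bar and fence = 30 mm minus this point's x in the lane's frame. Only the eccentric bolt moves the bar; it hardly gives to pushing
- cam (a joint): angle of the eccentric bolt, rad, limits -1.2 to 1.2, positive anticlockwise from above. Gap in mm = 58 + 7 x angle: turn clockwise to narrow it. The start is always too wide (60 to 65 mm). Stiff (0.25 N m), stays where it is left
- cam_grip (a point): centre of the bolt's bar handle, on the bolt's vertical axis (x = -85 mm, y = 0 in the lane's frame), 67 mm above the lane's origin. The bar is 80 mm long, 14 wide, 25 high; under it a 14 mm shank and, below 24 mm, the eccentric and its yoke. The bar lies along this point's y axis, which is parallel to the lane's y at angle 0
- gauge_mid (a point): the setting gauge, half-way up (42 mm above its underside, on its centre line). An aluminium block 54 mm wide (its x), 80 long (its y), 24 high, with a black square post 22 x 22 mm at its centre, 24 to 84 mm above the underside. It goes in the lane long side along the lane, standing on the plate; 0.45 kg
- gauge_tray: the gauge's shallow white tray, fixed, 130 x 130 mm outside, walls 4 mm thick and 12 mm high, floor 4 to 5 mm up; origin under its centre. The gauge starts in it and goes back into it, standing
- board: wooden board on which the tins start, fixed, 280 (x) x 230 (y) x 6 mm, origin under its centre
- tin0_mid (a point): a lidded steel tin (all tins are alike; two to four are present), its centre. 50 mm wide (its x), 64 mm long (its y), 58 mm high, z up; 0.13 to 0.25 kg. It goes in the lane with its long side along the lane, standing on the plate
- tin1_mid (a point): a lidded steel tin (all tins are alike; two to four are present), its centre. 50 mm wide (its x), 64 mm long (its y), 58 mm high, z up; 0.13 to 0.25 kg. It goes in the lane with its long side along the lane, standing on the plate
- tin2_mid (a point): a lidded steel tin (all tins are alike; two to four are present), its centre. 50 mm wide (its x), 64 mm long (its y), 58 mm high, z up; 0.13 to 0.25 kg. It goes in the lane with its long side along the lane, standing on the plate
- tin3_mid (a point): a lidded steel tin (all tins are alike; two to four are present), its centre. 50 mm wide (its x), 64 mm long (its y), 58 mm high, z up; 0.13 to 0.25 kg. It goes in the lane with its long side along the lane, standing on the plate
- steam_pipe: the steam pipe with its brass ball valve, fixed; origin under the valve's axis, which is vertical. The pipe runs along its y, 35 mm up; the lever stands above a round plate with three marks: shut, half, open
- valve (a joint): opening of the valve, rad: 0 fully shut (stop; the lever points along the pipe body's -x, across the pipe), 1.571 fully open (stop; the lever points along its +y); it opens clockwise from above. Starts partly open. Stiff (0.25 N m), stays where it is left
- valve_grip (a point): point on the lever 90 mm from the valve's axis, at mid height (95 mm above the counter): the lever is a bar 14 mm wide and 20 mm high, its end 118 mm from the axis; its length is this point's x axis, which points from the lever's end to the valve's axis. Free below out there down to the counter
- small_steamer: a small round bamboo steamer with lid, 136 mm across, 76 mm high, origin under its centre; a bystander, leave it alone
- bowl: a stainless bowl, 140 mm across, 55 mm high, origin under its centre; a bystander, leave it alone
- jar: an amber glass jar with a steel cap, 72 mm across, 110 mm high, origin under its centre; a bystander, leave it alone
Things that resemble listed ones, but are neither listed nor needed, are in the scene too. What is shaped like the part that bears tin2_mid but green, pink or turquoise is not meant.

How it is judged:
By the outcome, as a careful person would: the job done as asked, in the order asked, and still so for the second after the job is handed in, with the robot touching nothing.
Of tin0, tin1, tin2, tin3 only 2 to 4 are there at a start; the rules pass over those that are not, and their reading is None.
At some moment in a run one of tin0, tin1, tin2, tin3 may be knocked a few centimetres aside while the robot is not near it.
Once in a run the grip may slacken for a moment while it holds something.
It also fails if it takes over 210 s, if anything falls off the work surface, if the arm or the gripper's body presses on something with over 40 N, if the wrist force passes 120 N, or if a joint passes its speed limit or range.

ROBOT

A 6-joint arm with a two-finger parallel gripper is mounted at the origin on the work surface. World frame = base frame: x ahead of the robot, y to its left, z up, the work surface at z = 0. Lengths are in m, angles in rad, forces in N, time in s.
With the tool pointing down it reaches from about 0.4 to 0.825 m from the base axis. Payload 7 kg.
Tool frame: the origin (TCP) lies midway between the tips of the shut fingers; the grasp point (between the pads) lies 19 mm behind it; z points along the fingers, x is the direction in which the jaws open and shut, and the axes are right-handed (so a half turn about z gives the same grasp; the last joint's range is limited). The gripper opens to 88 mm and grips with 3 to 60 N. Pads are 19 mm wide; open, the fingers measure 130 mm over their backs; the gripper's body (78 mm by 193 mm) begins 47 mm behind the grasp point.
Start: joints at [-0.99, 0.359, 0.012, 0, -1.224, -0.288], TCP at [0.195, -0.646, 0.227] pointing down, gripper open.
Joint ranges: [-3.07, 3.07], [-1.43, 2.12], [-1.02, 1.25], [-3.03, 1.67], [-3.05, -0], [-3.03, 3.03]. Speed limits (rad/s): [2.39, 2.39, 3.01, 3.14, 3.14, 3.14].

INTERFACE

Orientations are given as a unit quaternion [x, y, z, w].
In Python, from station import ctrl, imaging gives the robot as it stands. The module is installed in compiled form; this text tells all that it offers.
- The arm moves only by the tool drive_tool, never from a script. Its argument "moves" is one flat list of numbers, 5 for each row, row after row: the shift along the world's x, y, z in mm, then the turn about the world's z in rad, then the closure, from 0 (fully open) to 1 (shut). A call has exactly 8 rows; each row shifts and turns the commanded pose from where the row before left it; what a row does not reach is not made up. A row lasts 1/10 s, in which the tool goes at most 50 mm and 8.59 degrees, less where a joint would pass 70% of its speed; a pose out of reach is approached as far as the arm can. A call with a gripper value outside its range is refused whole. The fingers move at their own pace and stop on an object; "force" is the grip in N (left out, the last holds). Time passes only in rows, so rows that do not move let the fingers close, or fill a call up. It gives the time, the measured TCP pose, the force and the opening at its end, in the units of the state.
- ctrl.read_state(): the state, without advancing time (a new reading comes with each control period).
- imaging.grab_frame(name): name is "scene" or "top" or "wrist"; returns a dict with "color" (400x640x3 uint8, blue, green, red), "fx", "fy", "cx", "cy" (pixels), "rvec" (rotation vector, rad) and "tvec" (3), from world to camera coordinates, as OpenCV has them. Camera axes: x right, y down, z forward; pixel columns grow to the right and rows downward; lengths in m; the calibration is good to about 2 mm. A picture is of the moment at which its call begins. There is no depth.
- ctrl.hand_in(): hands the job in, once; it reports no verdict.
The state is a dict: "time_s": time; "q": joint angles; "joint_velocities": joint speeds; "tau": joint torques, N m; "tcp_pos": TCP position; "tool_rot": TCP orientation; "wrist_force": force on the tool from outside, world axes, zero at the start; "ft_torque": the same for the moment, N m; "gripper_width": finger opening in m.
Only numpy, scipy, OpenCV 4.12 (cv2) and the standard library are available. Lean on these libraries where they do the work, as an engineer would, in place of code of your own. Each camera call takes 0.05 s, during which the arm holds its last target. There are 200 camera calls.

## Working session

There is one attempt and no reset: what is moved stays moved. The work goes in short steps, Python scripts to look and compute and a tool call to move; the robot and the scene stay as the last step left them, time stands still between calls to the robot, and variables do not carry over. Pictures are saved under pics/ and viewed, about 12 in all and at most 16, crops included, and the job is handed in when it is done.

Besides the shell and the picture viewer there is one more tool, called after ">>>" as name(argument=value, ...), one argument or row to a line, values as JSON. drive_tool: Moves the arm, as the interface text tells. Its arguments: {"type":"object","properties":{"moves":{"type":"array","items":{"type":"number"}},"force":{"type":"number"}},"required":["moves"]}

```bash
mkdir -p pics
cat > h.py <<'E'
import numpy as np, cv2
from station import ctrl, imaging
def grab(n,fn=None):
    f=imaging.grab_frame(n)
    np.savez('%s.npz'%n,**{k:np.array(v) for k,v in f.items()})
    if fn: cv2.imwrite('pics/'+fn,f['color'])
    return f
def load(n): return dict(np.load('%s.npz'%n))
def K(f): return np.array([[f['fx'],0,f['cx']],[0,f['fy'],f['cy']],[0,0,1]],float)
def px2w(f,u,v,z):
    R=cv2.Rodrigues(np.array(f['rvec'],float))[0];t=np.array(f['tvec'],float).ravel()
    d=R.T@np.linalg.inv(K(f))@np.array([u,v,1.]);c=-R.T@t
    return c+d*(z-c[2])/d[2]
def w2px(f,p):
    return cv2.projectPoints(np.array(p,float).reshape(-1,3),np.array(f['rvec'],float),np.array(f['tvec'],float),K(f),None)[0].reshape(-1,2)
E
python3 - <<'E'
from h import *
a=grab('top','top0.png');b=grab('scene','scene0.png')
for f in(a,b):
    R=cv2.Rodrigues(np.array(f['rvec'],float))[0];print(f['fx'],-R.T@np.array(f['tvec']).ravel(),R.round(2).tolist())
s=ctrl.read_state();print(s)
E
```

```text
417.2196524671698 [0.43898455 0.05937901 1.29805391] [[0.02, -1.0, 0.0], [-1.0, -0.02, -0.06], [0.06, -0.0, -1.0]]
425.2281147457671 [ 1.30652628 -0.57252417  0.95337239] [[0.64, 0.77, -0.0], [0.51, -0.42, -0.75], [-0.58, 0.48, -0.66]]
{'time_s': 0.1, 'q': array([-9.89890939e-01,  3.59303140e-01,  1.11560547e-02, -2.96238464e-04,
       -1.22410449e+00, -2.88040914e-01]), 'joint_velocities': array([-0.0010568 , -0.00017556,  0.00185262,  0.00156548,  0.00062562,
       -0.00050354]), 'tau': array([-2.03228039e-03, -5.84163094e+01,  2.93750238e+01,  7.01557025e+00,
        1.01719241e-02, -5.94124822e-05]), 'tcp_pos': array([ 0.19467567, -0.6458622 ,  0.22572886]), 'tool_rot': array([ 5.96406013e-01,  8.02682577e-01,  3.80914694e-04, -6.35402438e-04]), 'wrist_force': array([-0.86060038,  0.38599222,  0.02950257]), 'ft_torque': array([-0.00667417, -0.03893026,  0.03121202]), 'gripper_width': 0.08780441285241436}
```

View pics/top0.png

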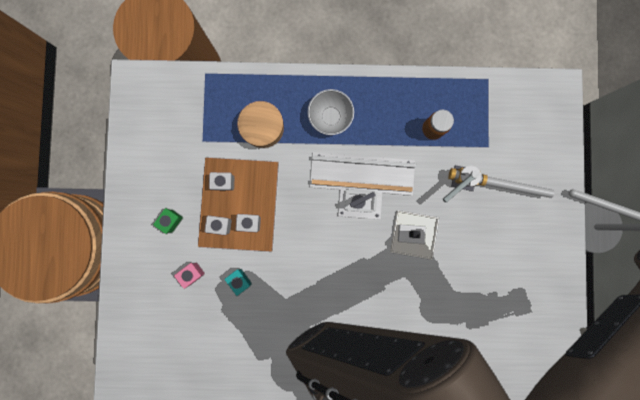

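View pics/scene0.png

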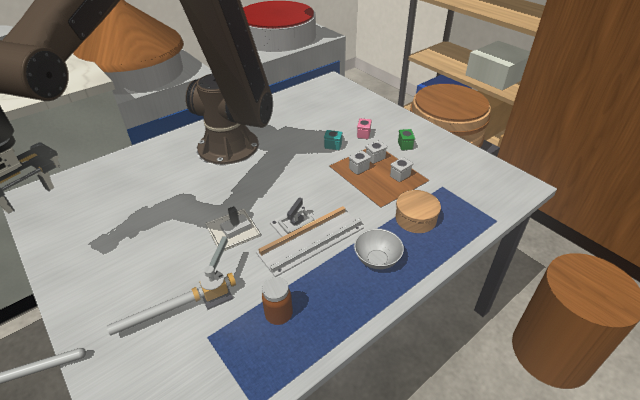

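The top view shows three steel tins on the board at (220,181), (216,225) and (247,223). The look-alikes, which I will not use, are green (167,220), pink (187,275) and turquoise (236,281). The lane is around (361,175), the bolt handle (359,201), the gauge (414,234), and the valve axis about (470,177) with its lever toward (447,199). The second stripe at (430,190) is the lever's shadow. Next, one close crop.

Run:
```python
from h import *
c=load('top')['color']
a=cv2.resize(c[145:260,300:500],None,fx=4,fy=4,interpolation=cv2.INTER_CUBIC)
cv2.imwrite('pics/cropA.png',a)
b=cv2.resize(c[150:255,192:292],None,fx=5.5,fy=5.5,interpolation=cv2.INTER_CUBIC)
cv2.imwrite('pics/cropB.png',b)
```

```text
(no output)
```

View pics/cropA.png

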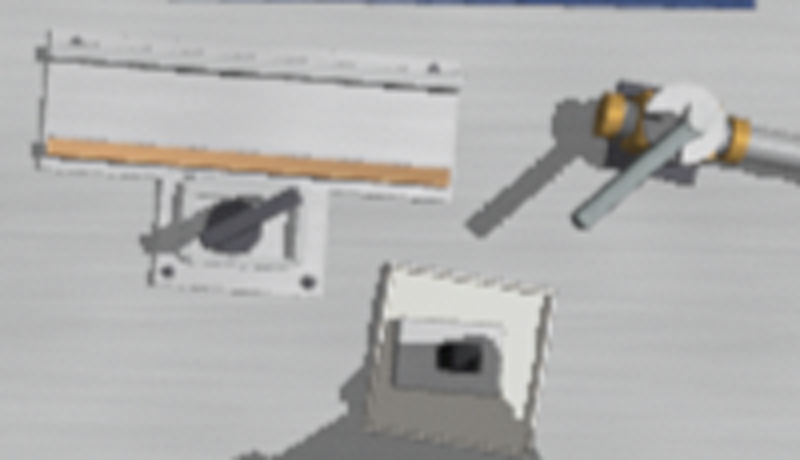

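View pics/cropB.png

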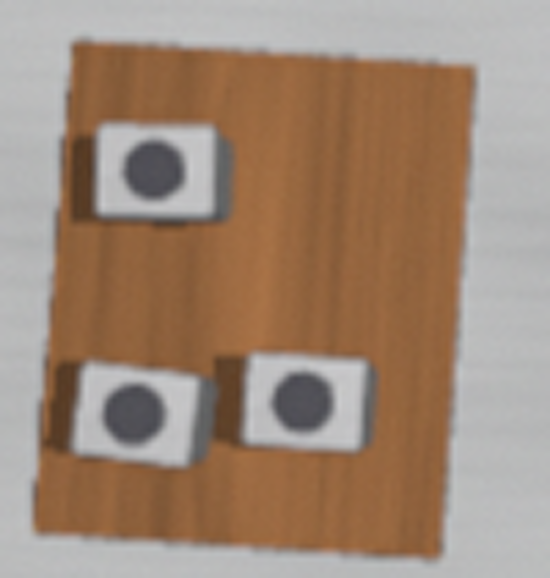

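Run:
```python
from h import *
f=load('top')
def A(u,v,z): return px2w(f,(u+.5)/4-.5+300,(v+.5)/4-.5+145,z)
def B(u,v,z): return px2w(f,(u+.5)/5.5-.5+192,(v+.5)/5.5-.5+150,z)
def ang(p,q): d=q-p; return round(float(np.arctan2(d[1],d[0])),3),round(float(np.hypot(*d[:2])),4)
for n,p,q in [('fence',A(48,60,.024),A(458,90,.024)),('guidein',A(48,138,.024),A(450,170,.024)),('plateL',A(38,165,.006),A(452,200,.006)),
 ('lever axis->tip',A(692,117,.105),A(578,222,.105)),('bolt',A(205,245,.0795),A(298,195,.0795)),
 ('pipe',A(745,138,.045),px2w(f,553,192,.045)),
 ('tray',A(388,265,.012),A(552,292,.012)),('tray2',A(372,430,.012),A(528,455,.012)),
 ('gblock',A(395,385,.029),A(498,395,.029)),('gblockTop',A(398,320,.029),A(500,325,.029)),('post',A(440,355,.089),A(480,357,.089)),
 ('board',B(75,42,.006),B(475,67,.006)),('boardb',B(35,530,.006),B(440,556,.006))]:
    print(n,p.round(4)[:2],q.round(4)[:2],ang(p,q),'mid',((p+q)/2).round(4)[:2])
for n,c in [('t0',[(97,124),(217,124),(215,219),(95,216)]),('t1',[(82,362),(205,375),(192,466),(72,450)]),('t2',[(248,352),(368,358),(365,452),(243,446)])]:
    P=np.array([B(u,v,.064)for u,v in c]);print(n,P.mean(0).round(4),ang(P[0],P[1]),ang(P[3],P[2]),ang(P[0],P[3]),ang(P[1],P[2]))
```

```text
fence [0.6351 0.1029] [ 0.6184 -0.2127] (-1.624, 0.316) mid [ 0.6267 -0.0549]
guidein [0.5749 0.1016] [ 0.5565 -0.207 ] (-1.63, 0.3091) mid [ 0.5657 -0.0527]
plateL [0.5555 0.1095] [ 0.5348 -0.2125] (-1.635, 0.3226) mid [ 0.5452 -0.0515]
lever axis->tip [ 0.5908 -0.3639] [ 0.5135 -0.282 ] (2.328, 0.1126) mid [ 0.5522 -0.3229]
bolt [ 0.4927 -0.0167] [ 0.5308 -0.0842] (-1.058, 0.0775) mid [ 0.5117 -0.0505]
pipe [ 0.5834 -0.4251] [ 0.5485 -0.6275] (-1.741, 0.2053) mid [ 0.5659 -0.5263]
tray [ 0.4832 -0.1622] [ 0.4649 -0.2888] (-1.714, 0.1278) mid [ 0.474  -0.2255]
tray2 [ 0.3565 -0.1512] [ 0.3399 -0.2708] (-1.709, 0.1208) mid [ 0.3482 -0.211 ]
gblock [ 0.3918 -0.1655] [ 0.3858 -0.2436] (-1.647, 0.0783) mid [ 0.3888 -0.2045]
gblockTop [ 0.441  -0.1673] [ 0.4387 -0.2448] (-1.599, 0.0775) mid [ 0.4399 -0.206 ]
post [ 0.4163 -0.1872] [ 0.4154 -0.2161] (-1.6, 0.0289) mid [ 0.4158 -0.2016]
board [0.6386 0.4356] [0.629  0.2084] (-1.613, 0.2274) mid [0.6338 0.322 ]
boardb [0.3629 0.4475] [0.353  0.2204] (-1.614, 0.2273) mid [0.358 0.334]
t0 [0.5605 0.3723 0.064 ] (-1.55, 0.0648) (-1.575, 0.0647) (-3.126, 0.0499) (-3.128, 0.0515)
t1 [0.4297 0.3774 0.064 ] (-1.656, 0.0665) (-1.683, 0.065) (3.066, 0.0473) (3.034, 0.0491)
t2 [0.4376 0.2874 0.064 ] (-1.6, 0.0646) (-1.6, 0.0655) (3.122, 0.0504) (3.14, 0.0504)
```

>>> drive_tool(
  moves=[21, 21.5, 0, -0.069, 0, 21, 21.5, 0, -0.069, 0, 21, 21.5, 0, -0.069, 0, 21, 21.5, 0, -0.069, 0, 21, 21.5, 0, -0.069, 0, 21, 21.5, 0, -0.069, 0, 21, 21.5, 0, -0.069, 0, 21, 21.5, 0, -0.069, 0],
  force=20,
)

```text
time_s: 0.9
tcp_pos: [0.3634, -0.4731, 0.2262]
tool_rot: [0.793, 0.609, -0.0, -0.0]
wrist_force: [0.2, 0.6, 0.0]
gripper_width: 0.0878
```

>>> drive_tool(
  moves=[21, 21.5, 0, -0.069, 0, 21, 21.5, 0, -0.069, 0, 21, 21.5, 0, -0.069, 0, 21, 21.5, 0, -0.069, 0, 21, 21.5, 0, -0.069, 0, 21, 21.5, 0, -0.069, 0, 21, 21.5, 0, -0.069, 0, 21, 21.5, 0, -0.069, 0],
)

```text
time_s: 1.7
tcp_pos: [0.5313, -0.3011, 0.2262]
tool_rot: [0.929, 0.369, -0.0, -0.0]
wrist_force: [0.2, -0.5, -0.1]
gripper_width: 0.0875
```

Run:
```python
from h import *
f=grab('wrist','w0.png');R=cv2.Rodrigues(np.array(f['rvec'],float))[0];print(f['fx'],-R.T@np.array(f['tvec']).ravel(),R.round(2).tolist())
s=ctrl.read_state();q=s['tool_rot'];print(s['time_s'],s['tcp_pos'],2*np.arctan2(q[1],q[0]),s['q'].round(2))
print(w2px(f,[(.5327,-.3024,.105),(.5946,-.3678,.105),(.5135,-.282,.105)]))
```

```text
335.81220450054735 [ 0.47969803 -0.24412816  0.38417607] [[0.73, 0.69, 0.0], [0.66, -0.7, 0.29], [0.2, -0.21, -0.96]]
1.75 [ 0.53409052 -0.29888858  0.22597096] 0.7539198481238746 [-0.19  0.26 -0.13 -0.   -1.18 -2.2 ]
[[315.32793795 195.68525536]
 [315.6718035  287.87031085]
 [315.30179386 163.58029271]]
```

View pics/w0.png

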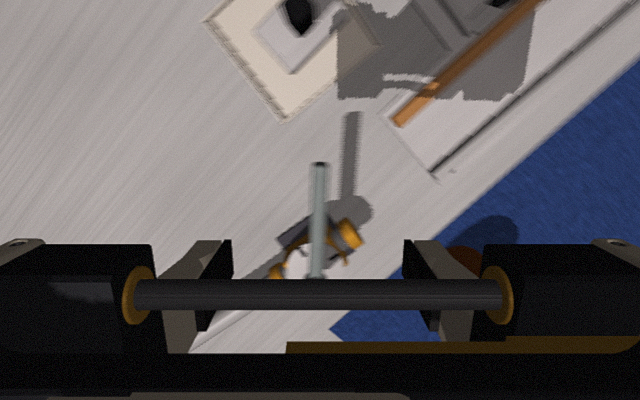

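The wrist view shows the lever from its tip (319,163) to about (317,280), centred between the fingers and within 3 px of my prediction. I descend and grip it.

>>> drive_tool(
  moves=[0, -2, -30, 0, 0, 0, 0, -30, 0, 0, 0, 0, -30, 0, 0, 0, 0, -30, 0, 0, 0, 0, -30, 0, 0, 0, 0, 0, 0, 1, 0, 0, 0, 0, 1, 0, 0, 0, 0, 1],
  force=20,
)

```text
time_s: 2.55
tcp_pos: [0.5319, -0.3047, 0.0783]
tool_rot: [0.929, 0.371, 0.001, 0.001]
wrist_force: [0.5, 0.0, -0.2]
gripper_width: 0.0688
```

>>> drive_tool(
  moves=[0, 0, 0, 0, 1, 0, 0, 0, 0, 1, 0, 0, 0, 0, 1, 0, 0, 0, 0, 1, 0, 0, 0, 0, 1, 0, 0, 0, 0, 1, 0, 0, 0, 0, 1, 0, 0, 0, 0, 1],
)

```text
time_s: 3.35
tcp_pos: [0.5308, -0.3042, 0.0765]
tool_rot: [0.929, 0.371, -0.0, -0.0]
wrist_force: [0.1, 0.6, 0.8]
gripper_width: 0.0142
```

>>> drive_tool(
  moves=[-5.6, -5.8, 0, 0.09, 1, -5.1, -6.3, 0, 0.09, 1, -4.5, -6.7, 0, 0.09, 1, -3.9, -7.1, 0, 0.09, 1, -3.2, -7.4, 0, 0.09, 1, -2.5, -7.7, 0, 0.09, 1, 0, 0, 0, 0, 1, 0, 0, 0, 0, 1],
)

```text
time_s: 4.15
tcp_pos: [0.5045, -0.3458, 0.0765]
tool_rot: [0.797, 0.604, -0.001, -0.001]
wrist_force: [-4.1, -2.7, 2.6]
gripper_width: 0.0139
```

>>> drive_tool(
  moves=[-0.7, -2.6, 0, 0.03, 1, 0, 0, 0, 0, 1, -0.6, -2.6, 0, 0.03, 1, 0, 0, 0, 0, 1, -0.5, -2.7, 0, 0.03, 1, 0, 0, 0, 0, 1, 0, 0, 0, 0, 1, 0, 0, 0, 0, 1],
)

```text
time_s: 4.95
tcp_pos: [0.5027, -0.3531, 0.0765]
tool_rot: [0.769, 0.639, -0.001, -0.001]
wrist_force: [-6.1, 0.1, 3.3]
gripper_width: 0.014
```

>>> drive_tool(
  moves=[-0.4, -2.7, 0, 0.03, 1, 0, 0, 0, 0, 1, -0.3, -2.7, 0, 0.03, 1, 0, 0, 0, 0, 1, -0.3, -2.7, 0, 0.03, 1, 0, 0, 0, 0, 1, 0, 0, 0, 0, 1, 0, 0, 0, 0, 1],
)

```text
time_s: 5.75
tcp_pos: [0.5025, -0.3562, 0.0762]
tool_rot: [0.739, 0.673, 0.001, -0.003]
wrist_force: [-2.1, 28.0, 13.2]
gripper_width: 0.0149
```

Run:
```python
from h import *
f=grab('top');s=ctrl.read_state();q=s['tool_rot'];print(s['tcp_pos'],2*np.arctan2(q[1],q[0]),s['ft_torque'],s['wrist_force'])
a=cv2.resize(f['color'][155:235,400:500],None,fx=6,fy=6,interpolation=cv2.INTER_CUBIC)
b=grab('scene')['color'];b=cv2.resize(b[200:320,130:260],None,fx=4,fy=4,interpolation=cv2.INTER_CUBIC)
cv2.imwrite('pics/v1.png',np.hstack([a[:480,:280+0],b[:480]]) if 0 else b)
```

```text
[ 0.50247297 -0.35616965  0.07619168] 1.4776544892636299 [ 9.85151501  0.83285917 -0.29010423] [-2.08021446 26.98634915 12.84744973]
```

The stop is reached: 28 N at lever angle about 2.985, so the valve is shut. I let go and move to the gauge.

>>> drive_tool(
  moves=[0, 0, 0, 0, 0, 0, 0, 0, 0, 0, 0, 0, 0, 0, 0, 0, 0, 0, 0, 0, 0, 0, 30, 0, 0, 0, 0, 35, 0, 0, 0, 0, 35, 0, 0, 0, 0, 30, 0, 0],
  force=25,
)

```text
time_s: 6.65
tcp_pos: [0.5034, -0.3618, 0.2085]
tool_rot: [0.739, 0.674, 0.0, 0.001]
wrist_force: [1.2, -0.6, 0.1]
gripper_width: 0.0738
```

>>> drive_tool(
  moves=[-11, 19.5, 0, 0.14, 0, -11, 19.5, 0, 0.14, 0, -11, 19.5, 0, 0.14, 0, -11, 19.5, 0, 0.14, 0, -11, 19.5, 0, 0.14, 0, -11, 19.5, 0, 0.14, 0, -11, 19.5, 0, 0.14, 0, -11, 20, 0, 0.14, 0],
)

```text
time_s: 7.45
tcp_pos: [0.4148, -0.2044, 0.2066]
tool_rot: [0.265, 0.964, -0.0, 0.0]
wrist_force: [0.7, -0.4, 1.2]
gripper_width: 0.0874
```

>>> drive_tool(
  moves=[0, 0, -20, 0.125, 0, 0, 0, -20, 0.125, 0, 0, 0, -20, 0.12, 0, 0, 0, -20, 0.12, 0, 0, 0, 0, 0, 0, 0, 0, 0, 0, 0, 0, 0, 0, 0, 0, 0, 0, 0, 0, 0],
)

```text
time_s: 8.25
tcp_pos: [0.4159, -0.2049, 0.1276]
tool_rot: [0.027, 1.0, -0.0, 0.001]
wrist_force: [-0.9, -0.3, 0.3]
gripper_width: 0.0877
```

Run:
```python
from h import *
f=grab('wrist','w1.png');s=ctrl.read_state();q=s['tool_rot'];print(s['time_s'],s['tcp_pos'],2*np.arctan2(q[1],q[0]),s['wrist_force'])
print(w2px(f,[(.415,-.2045,.088)]))
t=grab('top')['color'];print(cv2.imwrite('pics/t1.png',cv2.resize(t[145:260,300:500],None,fx=4,fy=4,interpolation=cv2.INTER_CUBIC)))
```

```text
8.3 [ 0.41578173 -0.20488949  0.12745463] 3.088267154829144 [-0.38859782 -0.06346872 -0.00517271]
[[321.3427818  227.62706865]]
True
```

View pics/w1.png

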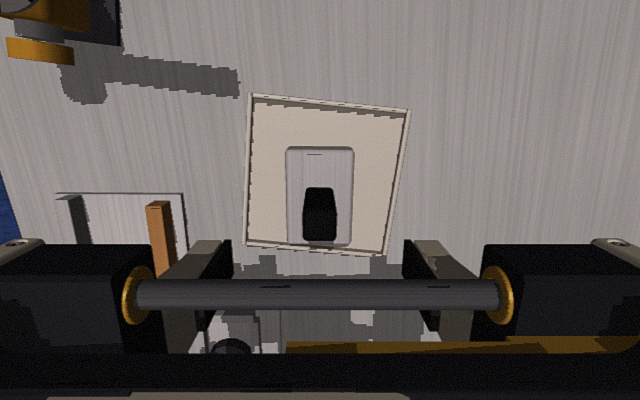

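>>> drive_tool(
  moves=[0, 0, -25, 0, 0, 0, 0, -25, 0, 0, 0, 0, -25, 0, 0, 0, 0, 0, 0, 1, 0, 0, 0, 0, 1, 0, 0, 0, 0, 1, 0, 0, 0, 0, 1, 0, 0, 0, 0, 1],
  force=40,
)

```text
time_s: 9.15
tcp_pos: [0.4158, -0.2048, 0.0525]
tool_rot: [0.026, 1.0, -0.0, 0.001]
wrist_force: [0.4, 0.3, -1.2]
gripper_width: 0.0531
```

>>> drive_tool(
  moves=[0, 0, 0, 0, 1, 0, 0, 0, 0, 1, 0, 0, 0, 0, 1, 0, 0, 0, 0, 1, 0, 0, 15, 0, 1, 0, 0, 15, 0, 1, 0, 0, 15, -0.005, 1, 0, 0, 10, 0, 1],
)

```text
time_s: 9.95
tcp_pos: [0.4148, -0.2046, 0.1069]
tool_rot: [0.029, 1.0, 0.0, -0.0]
wrist_force: [-0.5, 0.3, -4.2]
gripper_width: 0.0221
```

>>> drive_tool(
  moves=[0, 33.5, 0, 0, 1, 0, 33.5, 0, 0, 1, 0, 33.5, 0, 0, 1, 0, 33.5, 0, 0, 1, 0, 33.5, 0, 0, 1, 0, 33.5, 0, 0, 1, 0, 33.5, 0, 0, 1, 0, 34, 0, 0, 1],
)

```text
time_s: 10.75
tcp_pos: [0.4144, 0.0649, 0.1062]
tool_rot: [0.029, 1.0, -0.0, -0.0]
wrist_force: [0.4, -0.5, -4.3]
gripper_width: 0.0223
```

>>> drive_tool(
  moves=[20, 0, 0, 0, 1, 30, 0, 0, 0, 1, 30, 0, 0, 0, 1, 30, 0, 0, 0, 1, 30, 0, 0, 0, 1, 30, 0, 0, 0, 1, 17.5, 0, 0, 0, 1, 0, 0, 0, 0, 1],
)

```text
time_s: 11.55
tcp_pos: [0.6043, 0.0636, 0.1051]
tool_rot: [0.029, 1.0, -0.0, -0.001]
wrist_force: [-0.9, -0.1, -5.9]
gripper_width: 0.0217
```

Run:
```python
from h import *
f=grab('wrist','w2.png');s=ctrl.read_state();q=s['tool_rot'];print(s['time_s'],s['tcp_pos'],2*np.arctan2(q[1],q[0]),s['wrist_force'],s['gripper_width'])
```

```text
11.6 [0.6026806  0.06344642 0.10499927] 3.083761061752886 [-1.47933323 -0.14843457 -5.4827186 ] 0.02172246481255855
```

View pics/w2.png

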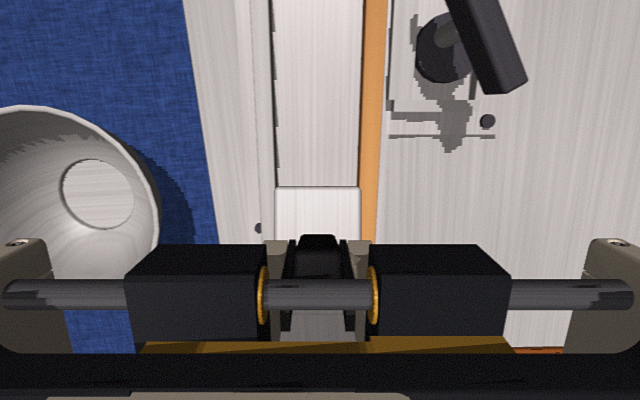

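Looking down the lane, the gauge block (274–361 px) sits between fence (272) and guide (362), parallel to both. I lower it.

>>> drive_tool(
  moves=[0, 0, -15, 0, 1, 0, 0, -15, 0, 1, 0, 0, -12, 0, 1, 0, 0, -4, 0, 1, 0, 0, -3, 0, 1, 0, 0, -2, 0, 1, 0, 0, -1.5, 0, 1, 0, 0, 0, 0, 1],
)

```text
time_s: 12.4
tcp_pos: [0.6042, 0.0675, 0.0608]
tool_rot: [0.027, 1.0, 0.002, 0.003]
wrist_force: [-19.0, 16.7, 46.2]
gripper_width: 0.0218
```

>>> drive_tool(
  moves=[0, 0, 8, 0, 1, 0, 0, 8, 0, 1, 0, 0, 4, 0, 1, 0, 0, 0, 0, 1, 0, 0, 0, 0, 1, 0, 0, 0, 0, 1, 0, 0, 0, 0, 1, 0, 0, 0, 0, 1],
)

```text
time_s: 13.2
tcp_pos: [0.6026, 0.0636, 0.0736]
tool_rot: [0.029, 1.0, -0.0, -0.0]
wrist_force: [-0.6, -0.1, -3.7]
gripper_width: 0.0218
```

Run:
```python
from h import *
f=grab('wrist','w3.png');s=ctrl.read_state();q=s['tool_rot'];print(s['time_s'],s['tcp_pos'],2*np.arctan2(q[1],q[0]),s['wrist_force'],s['gripper_width'])
t=grab('top')['color'];b=grab('scene')['color']
cv2.imwrite('pics/c3.png',np.vstack([f['color'][100:350,120:520].repeat(2,0).repeat(2,1)[:, :800][:300],np.hstack([cv2.resize(t[140:215,270:370],(400,300),interpolation=2),cv2.resize(b[170:285,240:393],(400,300),interpolation=2)])]))
```

```text
13.25 [0.60259888 0.0636339  0.07371629] 3.0844958655377774 [ 0.38992593  1.1065076  -4.19943697] 0.02188046008129635
```

View pics/c3.png

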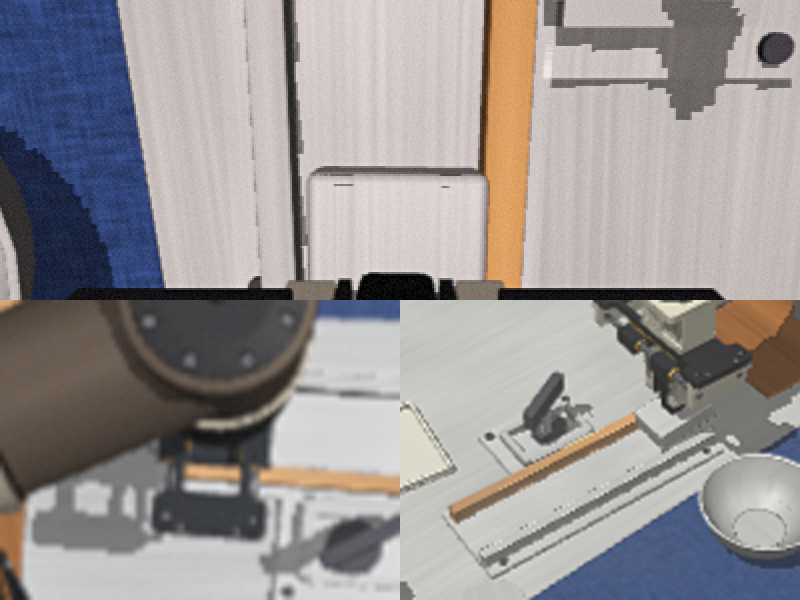

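Run:
```python
from h import *
f=load('wrist')
L=lambda p:((p[0]-.5968)*np.cos(-.057)+(p[1]+.0532)*np.sin(-.057),-(p[0]-.5968)*np.sin(-.057)+(p[1]+.0532)*np.cos(-.057))
for n,u,v,z in [('fenceTop',120+288/2,100,.024),('fence2',120+298/2,220,.024),('guide',120+487/2,120,.024),('guide2',120+483/2,185,.024),('bl',120+308/2,192,.051),('br',120+488/2,192,.051)]:
    p=px2w(f,u,v,z);print(n,p.round(4),np.round(L(p),4))
```

```text
fenceTop [ 0.6311 -0.0148  0.024 ] [0.0321 0.0403]
fence2 [0.6356 0.0606 0.024 ] [0.0323 0.1158]
guide [5.725e-01 2.000e-04 2.400e-02] [-0.0273  0.0519]
guide2 [0.5745 0.0404 0.024 ] [-0.0276  0.0922]
bl [0.6265 0.0347 0.051 ] [0.0247 0.0894]
br [0.5765 0.0376 0.051 ] [-0.0255  0.0895]
```

The block overlaps the guide by about 2.8 mm, so I shift it toward the fence and lower again.

>>> drive_tool(
  moves=[2.8, 0, 0, 0, 1, 0, 0, 0, 0, 1, 0, 0, -5, 0, 1, 0, 0, -5, 0, 1, 0, 0, -4, 0, 1, 0, 0, 0, 0, 1, 0, 0, 0, 0, 1, 0, 0, 0, 0, 1],
)

```text
time_s: 14.15
tcp_pos: [0.6052, 0.064, 0.0609]
tool_rot: [0.028, 1.0, 0.0, -0.0]
wrist_force: [-4.7, 2.7, 8.3]
gripper_width: 0.0216
```

>>> drive_tool(
  moves=[0, 0, -2, 0, 1, 0, 0, 0, 0, 1, 0, 0, -2, 0, 1, 0, 0, 0, 0, 1, 0, 0, -2, 0, 1, 0, 0, 0, 0, 1, 0, 0, 0, 0, 1, 0, 0, 0, 0, 1],
)

```text
time_s: 14.95
tcp_pos: [0.6068, 0.0662, 0.0588]
tool_rot: [0.028, 1.0, 0.001, 0.002]
wrist_force: [-14.7, 12.2, 33.6]
gripper_width: 0.0219
```

Run:
```python
from h import *
f=grab('wrist');b=grab('scene')['color']
cv2.imwrite('pics/c4.png',np.hstack([f['color'][130:330,220:420].repeat(2,0).repeat(2,1),cv2.resize(b[180:260,300:380],(400,400),interpolation=2)]))
print(ctrl.read_state()['tcp_pos'])
```

```text
[0.60681261 0.06620805 0.05883196]
```

View pics/c4.png

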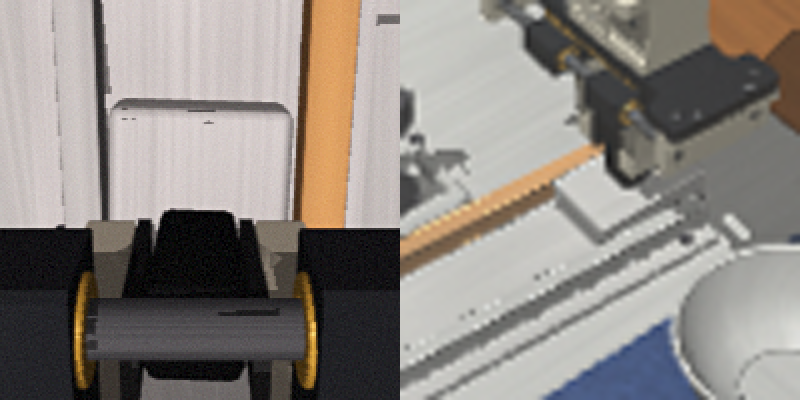

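The gauge stands inside the lane. It had slipped down in the grip, which explains the early contact. I let go, lift, and check.

>>> drive_tool(
  moves=[0, 0, 4, 0, 1, 0, 0, 2, 0, 0.45, 0, 0, 0, 0, 0.45, 0, 0, 0, 0, 0.45, 0, 0, 0, 0, 0.45, 0, 0, 20, 0, 0.45, 0, 0, 40, 0, 0.3, 0, 0, 40, 0, 0],
  force=30,
)

```text
time_s: 15.85
tcp_pos: [0.6049, 0.0632, 0.1601]
tool_rot: [0.029, 1.0, -0.001, -0.001]
wrist_force: [0.6, 0.0, 0.1]
gripper_width: 0.0589
```

>>> drive_tool(
  moves=[-12, -14, 0, 0.07, 0, -12, -14, 0, 0.07, 0, -12, -14, 0, 0.07, 0, -12, -14, 0, 0.07, 0, -12, -14, 0, 0.07, 0, -12, -14, 0, 0.07, 0, -12, -14, 0, 0.07, 0, -9, -15, 0, 0.08, 0],
)

```text
time_s: 16.65
tcp_pos: [0.5117, -0.0499, 0.1598]
tool_rot: [-0.255, 0.967, 0.0, -0.0]
wrist_force: [0.6, -0.7, -0.1]
gripper_width: 0.0879
```

Run:
```python
from h import *
f=grab('wrist','w5.png');s=ctrl.read_state();q=s['tool_rot'];print(s['time_s'],s['tcp_pos'],2*np.arctan2(q[1],q[0]),s['wrist_force'],s['gripper_width'])
b=grab('scene')['color']
cv2.imwrite('pics/c5.png',np.hstack([f['color'],np.vstack([cv2.resize(b[180:260,290:350],(150,200),interpolation=2)]*2)]))
print(w2px(f,[(.5135,-.0484,.0795)]))
```

```text
16.7 [ 0.51034741 -0.05137666  0.15978842] 3.6618822016567183 [-2.65426013 -0.99698132 -1.6901997 ] 0.08774896003122871
[[316.66804714 209.13567668]]
```

View pics/c5.png

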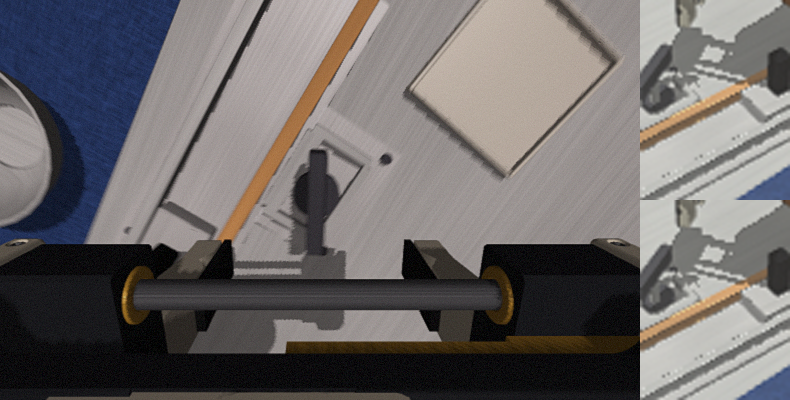

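>>> drive_tool(
  moves=[1.5, 1, -30, 0, 0, 0, 0, -30, 0, 0, 0, 0, -30, 0, 0, 0, 0, -20, 0, 0, 0, 0, 0, 0, 1, 0, 0, 0, 0, 1, 0, 0, 0, 0, 1, 0, 0, 0, 0, 1],
  force=35,
)

```text
time_s: 17.55
tcp_pos: [0.515, -0.048, 0.0513]
tool_rot: [-0.254, 0.967, -0.0, 0.001]
wrist_force: [0.3, 0.6, 1.1]
gripper_width: 0.0613
```

>>> drive_tool(
  moves=[0, 0, 0, 0, 1, 0, 0, 0, 0, 1, 0, 0, 0, 0, 1, 0, 0, 0, 0, 1, 0, 0, 0, 0, 1, 0, 0, 0, -0.06, 1, 0, 0, 0, -0.06, 1, 0, 0, 0, -0.06, 1],
)

```text
time_s: 18.35
tcp_pos: [0.5138, -0.0484, 0.05]
tool_rot: [-0.165, 0.986, -0.0, -0.0]
wrist_force: [-0.9, -0.8, 0.1]
gripper_width: 0.0137
```

>>> drive_tool(
  moves=[0, 0, 0, -0.1, 1, 0, 0, 0, -0.1, 1, 0, 0, 0, -0.1, 1, 0, 0, 0, -0.1, 1, 0, 0, 0, -0.1, 1, 0, 0, 0, -0.1, 1, 0, 0, 0, 0, 1, 0, 0, 0, 0, 1],
)

```text
time_s: 19.15
tcp_pos: [0.5145, -0.0483, 0.0501]
tool_rot: [0.132, 0.991, 0.0, 0.0]
wrist_force: [3.5, -1.9, -4.6]
gripper_width: 0.0138
```

Run:
```python
from h import *
s=ctrl.read_state();q=s['tool_rot'];print(s['time_s'],s['tcp_pos'],2*np.arctan2(q[1],q[0]),s['wrist_force'],s['ft_torque'],s['gripper_width'])
```

```text
19.15 [ 0.51445607 -0.04833533  0.05006075] 2.8770936767588036 [ 3.52616925 -1.9294946  -4.58290016] [-0.89995847 -1.15324243 -0.21150238] 0.013836974397179437
```

>>> drive_tool(
  moves=[0, 0, 0, -0.05, 1, 0, 0, 0, -0.05, 1, 0, 0, 0, -0.05, 1, 0, 0, 0, 0, 1, 0, 0, 0, 0, 1, 0, 0, 0, 0, 1, 0, 0, 0, 0, 1, 0, 0, 0, 0, 1],
)

```text
time_s: 19.95
tcp_pos: [0.5146, -0.0484, 0.0501]
tool_rot: [0.206, 0.979, 0.0, 0.0]
wrist_force: [3.4, -3.7, -4.1]
gripper_width: 0.0135
```

>>> drive_tool(
  moves=[0, 0, 0, 0, 0.3, 0, 0, 0, 0, 0.3, 0, 0, 0, 0, 0.3, 0, 0, 0, 0, 0.3, 0, 0, 0, 0, 0.3, 0, 0, 40, 0, 0.3, 0, 0, 40, 0, 0.3, 0, 0, 40, 0, 0.3],
)

```text
time_s: 20.75
tcp_pos: [0.5136, -0.0483, 0.1714]
tool_rot: [0.207, 0.978, -0.0, -0.0]
wrist_force: [1.1, -0.6, 0.3]
gripper_width: 0.0614
```

>>> drive_tool(
  moves=[4, 0, 0, 0.04, 0.3, 4, 0, 0, 0.04, 0.3, 4, 0, 0, 0.04, 0.3, 4, 0, 0, 0.04, 0.3, 4, 0, 0, 0.04, 0.3, 4, 0, 0, 0.04, 0.3, 4, 0, 0, 0.04, 0.3, 4, 0, 0, 0.077, 0.3],
)

```text
time_s: 21.55
tcp_pos: [0.546, -0.0482, 0.17]
tool_rot: [0.029, 1.0, 0.0, -0.0]
wrist_force: [-0.6, 0.8, -0.0]
gripper_width: 0.0613
```

Run:
```python
from h import *
f=grab('wrist','w6.png');s=ctrl.read_state();q=s['tool_rot'];print(s['time_s'],s['tcp_pos'],2*np.arctan2(q[1],q[0]),s['gripper_width'])
cv2.imwrite('pics/c6.png',f['color'][:250,140:440].repeat(2,0).repeat(2,1))
```

```text
21.6 [ 0.54659177 -0.04818324  0.16997021] 3.0893457667428947 0.06157026204818873
```

View pics/c6.png

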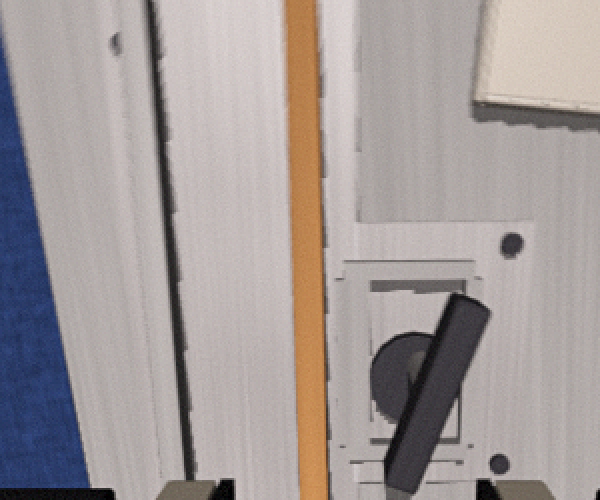

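Run:
```python
from h import *
f=load('wrist')
W=lambda u,v,z:px2w(f,140+u/2-.25,v/2-.25,z)
a,b=W(151,50,.024),W(185,440,.024)
c,d=W(287,50,.024),W(299,440,.024)
n=(b-a)[:2];n/=np.hypot(*n);P=np.array([-n[1],n[0]])
print('fence ang',np.arctan2(-n[1],-n[0])-np.pi/2,'guide ang',np.arctan2(*(c-d)[[1,0]])-np.pi/2,'gap',[(x-a)[:2]@P for x in(c,d)],a,b)
e,g=W(452,294,.0795),W(387,462,.0795);h,i=W(490,314,.0795),W(413,492,.0795)
for x,y in((e,g),(h,i)):print('handle',np.arctan2(*(x-y)[[1,0]]),np.hypot(*(x-y)[:2]))
# colour profile rows
c=f['color']
for v in (60,120,180):print(v,c[v,205:300].mean(1).astype(int).tolist(),'\nB',c[v,270:310,0].tolist())
```

```text
fence ang -3.190765722427508 guide ang -3.195236627575274 gap [np.float64(0.05554517711420441), np.float64(0.05478898498855547)] [ 0.62280956 -0.18841718  0.024     ] [ 0.63112436 -0.01946106  0.024     ]
handle -1.9635178832615199 0.07026991356870768
handle -1.9864752990466497 0.07676698664044031
60 [174, 177, 178, 183, 185, 185, 186, 186, 188, 188, 174, 149, 114, 66, 37, 38, 55, 89, 130, 163, 183, 196, 194, 194, 189, 189, 195, 199, 197, 192, 195, 192, 192, 193, 200, 193, 194, 196, 190, 194, 194, 194, 193, 195, 196, 196, 197, 197, 199, 198, 195, 194, 196, 194, 197, 197, 197, 197, 197, 197, 201, 199, 198, 194, 196, 195, 193, 197, 200, 198, 199, 198, 199, 196, 201, 206, 198, 184, 164, 144, 121, 128, 130, 132, 131, 129, 130, 135, 128, 133, 134, 130, 133, 116, 113] 
B [192, 188, 195, 196, 195, 197, 193, 196, 192, 196, 204, 193, 174, 144, 111, 71, 76, 78, 82, 81, 73, 78, 83, 76, 81, 83, 75, 79, 64, 80, 123, 159, 187, 201, 192, 192, 195, 195, 191, 199]
120 [190, 181, 182, 174, 178, 177, 176, 182, 181, 183, 187, 186, 184, 183, 187, 183, 154, 109, 61, 38, 42, 55, 96, 153, 173, 183, 184, 189
[... 487 characters left out ...]
, 142, 179, 188, 183, 179, 183, 177]
180 [167, 177, 174, 175, 173, 179, 179, 183, 177, 167, 167, 175, 181, 182, 181, 184, 182, 182, 182, 182, 184, 168, 111, 44, 42, 40, 46, 106, 165, 175, 175, 182, 178, 183, 179, 181, 182, 180, 183, 176, 173, 179, 178, 182, 178, 179, 184, 180, 173, 179, 179, 179, 182, 178, 173, 175, 182, 182, 180, 176, 175, 179, 181, 181, 176, 181, 175, 178, 181, 176, 176, 174, 179, 181, 182, 181, 182, 184, 183, 181, 179, 174, 146, 135, 135, 129, 138, 139, 137, 138, 142, 140, 140, 137, 143] 
B [179, 173, 177, 175, 174, 171, 170, 175, 178, 177, 178, 177, 179, 181, 177, 177, 172, 126, 83, 79, 74, 86, 83, 78, 83, 86, 85, 86, 81, 90, 80, 76, 54, 81, 148, 177, 176, 172, 171, 170]
```

Gap measures about 55.2–55.5 mm by both the edges and the handle angle, so play is about 1.3 mm. I regrip the gauge and slide it.

>>> drive_tool(
  moves=[7.7, 14, 0, 0, 0.3, 7.7, 14, 0, 0, 0.3, 7.7, 14, 0, 0, 0.3, 7.7, 14, 0, 0, 0.3, 7.7, 14, 0, 0, 0.3, 7.7, 14, 0, 0, 0.3, 7.7, 14, 0, 0, 0.3, 7.6, 14, 0, 0, 0.3],
  force=20,
)

```text
time_s: 22.4
tcp_pos: [0.6081, 0.065, 0.17]
tool_rot: [0.03, 1.0, -0.0, -0.0]
wrist_force: [-0.1, -0.1, 0.4]
gripper_width: 0.0617
```

>>> drive_tool(
  moves=[0, 0, -30, 0, 0.3, 0, 0, -30, 0, 0.3, 0, 0, -30, 0, 0.3, 0, 0, -25, 0, 0.3, 0, 0, 0, 0, 1, 0, 0, 0, 0, 1, 0, 0, 0, 0, 1, 0, 0, 0, 0, 1],
)

```text
time_s: 23.2
tcp_pos: [0.6086, 0.0642, 0.0568]
tool_rot: [0.03, 1.0, 0.001, 0.001]
wrist_force: [0.1, 0.5, 1.1]
gripper_width: 0.0347
```

>>> drive_tool(
  moves=[0, 0, 0, 0, 1, 0, 0, 0, 0, 1, 0, 0, 0, 0, 1, 0, 0, 0, 0, 1, 0, 0, 0, 0, 1, 0, 0, 0, 0, 1, 0, 0, 0, 0, 1, 0, 0, 0, 0, 1],
)

```text
time_s: 24.0
tcp_pos: [0.6078, 0.0639, 0.0559]
tool_rot: [0.03, 1.0, 0.0, 0.0]
wrist_force: [-2.0, -0.5, 6.2]
gripper_width: 0.022
```

Run:
```python
from h import *
s=ctrl.read_state();q=s['tool_rot'];print(s['time_s'],s['tcp_pos'],2*np.arctan2(q[1],q[0]),s['wrist_force'],s['ft_torque'],s['gripper_width'])
```

```text
24.0 [0.60782221 0.06385843 0.05593942] 3.0817894080373964 [-2.00133168 -0.49782588  6.19026412] [ 0.2646743   0.83953537 -0.01405424] 0.021970131300213212
```

>>> drive_tool(
  moves=[0.1, 2.5, 0, 0, 1, 0, 0, 0, 0, 1, -0.8, -15, 0, 0, 1, -0.8, -15, 0, 0, 1, -0.8, -15, 0, 0, 1, -0.8, -15, 0, 0, 1, -0.8, -15, 0, 0, 1, -0.8, -15, 0, 0, 1],
)

```text
time_s: 24.8
tcp_pos: [0.6029, -0.0241, 0.0551]
tool_rot: [0.03, 1.0, 0.0, 0.0]
wrist_force: [0.8, 2.1, 0.0]
gripper_width: 0.0218
```

>>> drive_tool(
  moves=[-0.8, -15, 0, 0, 1, -0.8, -15, 0, 0, 1, -0.8, -15, 0, 0, 1, -0.8, -15, 0, 0, 1, -0.8, -15, 0, 0, 1, -0.8, -15, 0, 0, 1, 0, 0, 0, 0, 1, 0, 0, 0, 0, 1],
)

```text
time_s: 25.6
tcp_pos: [0.5981, -0.1146, 0.0556]
tool_rot: [0.03, 1.0, -0.0, 0.0]
wrist_force: [-0.9, 0.3, 6.5]
gripper_width: 0.0214
```

Run:
```python
from h import *
s=ctrl.read_state();q=s['tool_rot'];print(s['time_s'],s['tcp_pos'],2*np.arctan2(q[1],q[0]),s['wrist_force'],s['ft_torque'],s['gripper_width'])
```

```text
25.6 [ 0.59809166 -0.11463871  0.05558942] 3.080824659971248 [-0.89749295  0.25893303  6.47445581] [0.21171064 0.68247531 0.01167264] 0.021432405941876127
```

>>> drive_tool(
  moves=[-0.8, -14.5, 0, 0, 1, -0.8, -14.5, 0, 0, 1, -0.8, -14.5, 0, 0, 1, -0.8, -14.5, 0, 0, 1, 0, 0, 0, 0, 1, 0, 0, 0, 0, 1, 0, 0, 0, 0, 1, 0, 0, 0, 0, 1],
  force=40,
)

```text
time_s: 26.4
tcp_pos: [0.595, -0.1718, 0.0557]
tool_rot: [0.03, 1.0, -0.0, 0.0]
wrist_force: [-2.4, 0.4, 6.1]
gripper_width: 0.0209
```

Run:
```python
from h import *
f=grab('wrist','w7.png');s=ctrl.read_state();q=s['tool_rot'];print(s['time_s'],s['tcp_pos'],2*np.arctan2(q[1],q[0]),s['wrist_force'],s['ft_torque'],s['gripper_width'])
b=grab('scene')['color']
cv2.imwrite('pics/c7.png',np.hstack([f['color'][100:300,160:480].repeat(2,0).repeat(2,1)[:,:500],cv2.resize(b[200:280,240:300],(300,400),interpolation=2)]))
```

```text
26.45 [ 0.59501408 -0.17171406  0.05567884] 3.082200676160496 [-1.86338224  0.05519318  5.57872121] [ 0.07815744  0.59785141 -0.03934688] 0.02064255429318011
```

View pics/c7.png

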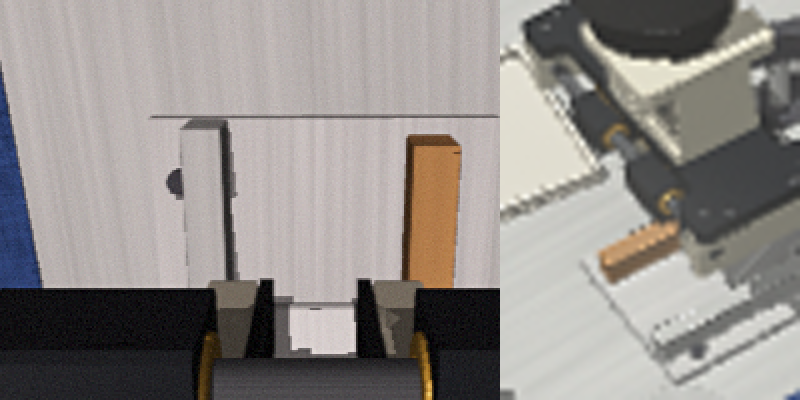

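The wrist view shows the plate end, but not the black post between the pads. The gauge may have lagged in the grip, so I open, lift and look.

>>> drive_tool(
  moves=[0, 0, 0, 0, 0.3, 0, 0, 0, 0, 0.3, 0, 0, 0, 0, 0.3, 0, 0, 0, 0, 0.3, 0, 0, 40, 0, 0.3, 0, 0, 40, 0, 0.3, 0, -20, 20, 0, 0.3, 0, -40, 0, 0, 0.3],
)

```text
time_s: 27.3
tcp_pos: [0.5974, -0.231, 0.1596]
tool_rot: [0.028, 1.0, -0.0, 0.004]
wrist_force: [0.2, -0.7, -0.6]
gripper_width: 0.0609
```

Run:
```python
from h import *
b=grab('scene');s=ctrl.read_state();print(s['time_s'],s['tcp_pos'])
t=grab('top')
cv2.imwrite('pics/c8.png',np.vstack([b['color'][140:300,180:460].repeat(2,0).repeat(2,1)[:,:560],cv2.resize(t['color'][140:260,290:500],(560,280))[:280]]))
```

```text
27.35 [ 0.59584504 -0.23650527  0.15736794]
```

View pics/c8.png

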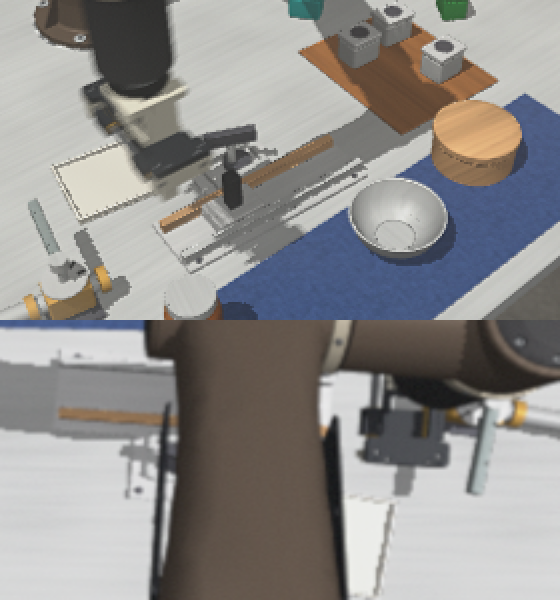

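Run:
```python
from h import *
f=load('scene')
c=f['color'][205:250,280:312]
for v in range(212,248,3): print(v,np.where(f['color'][v,282:312].max(1)<50)[0]+282)
print(px2w(f,296,224,.09),px2w(f,296,243,.03))
```

```text
212 []
215 []
218 []
221 []
224 []
227 [292 293 296 297 298]
230 [291 292 299]
233 [292 293 298 299]
236 [292 299]
239 [292 299]
242 []
245 []
[ 0.59072598 -0.09896248  0.09      ] [ 0.60346754 -0.11205646  0.03      ]
```

Run:
```python
from h import *
f=load('scene');y,x=np.array([0,0]),0
m=(f['color'].max(2)<70);print([ (v,np.where(m[v,285:306])[0]+285) for v in (222,224,226,240,242,244)])
for Y in np.arange(-.125,-.08,.005):
    X=.6078+(Y-.064)*.0545
    P=np.array([(X+a,Y+b,z) for a in(-.011,.011) for b in(-.011,.011) for z in(.03,.09)])
    q=w2px(f,P);print(round(Y,3),q.min(0).round(1),q.max(0).round(1))
```

```text
[(222, array([292, 293, 294, 295, 296])), (224, array([293, 294, 295, 296])), (226, array([292, 293, 294, 295, 296, 297])), (240, array([292, 293, 294, 295, 296, 297, 298, 299, 300])), (242, array([294, 295, 296, 297, 298, 299])), (244, array([295]))]
-0.125 [284.5 225.6] [296.5 248. ]
-0.12 [286.  224.8] [297.9 247.2]
-0.115 [287.5 224.1] [299.4 246.4]
-0.11 [289.  223.3] [300.8 245.6]
-0.105 [290.5 222.6] [302.2 244.9]
-0.1 [292.  221.9] [303.7 244.1]
-0.095 [293.5 221.1] [305.1 243.3]
-0.09 [294.9 220.4] [306.5 242.6]
-0.085 [296.4 219.7] [307.9 241.8]
```

The scene shows the gauge standing in the lane at about y = -0.107: it lagged when the grip slackened. I regrip it harder, take it back to the board end and slide the whole length in one go.

>>> drive_tool(
  moves=[0.7, 31, 0, 0, 0.3, 0.9, 31, 0, 0, 0.3, 0.9, 31, 0, 0, 0.3, 1, 32, 0, 0, 0.3, 0, 0, -35, 0, 0.3, 0, 0, -35, 0, 0.3, 0, 0, -31, 0, 0.3, 0, 0, 0, 0, 0.4],
  force=50,
)

```text
time_s: 28.2
tcp_pos: [0.5948, -0.1066, 0.0496]
tool_rot: [0.03, 1.0, -0.0, -0.004]
wrist_force: [-0.2, -0.0, 0.2]
gripper_width: 0.0576
```

>>> drive_tool(
  moves=[0, 0, 0, 0, 1, 0, 0, 0, 0, 1, 0, 0, 0, 0, 1, 0, 0, 0, 0, 1, 0, 0, 0, 0, 1, 0, 0, 0, 0, 1, 0, 0, 0, 0, 1, 0, 0, 0, 0, 1],
)

```text
time_s: 29.0
tcp_pos: [0.5987, -0.1068, 0.0551]
tool_rot: [0.03, 1.0, -0.0, 0.001]
wrist_force: [-2.1, 1.6, 6.2]
gripper_width: 0.0218
```

Run:
```python
from h import *
s=ctrl.read_state();q=s['tool_rot'];print(s['time_s'],s['tcp_pos'],2*np.arctan2(q[1],q[0]),s['wrist_force'],s['ft_torque'],s['gripper_width'])
f=grab('wrist','w9.png');cv2.imwrite('pics/c9.png',f['color'][100:300,160:480].repeat(2,0).repeat(2,1))
```

```text
29.0 [ 0.5987059  -0.10681262  0.05508327] 3.0817632506754347 [-2.14315049  1.55232277  6.23632005] [ 0.27681322  0.73603444 -0.00607923] 0.021847267434108062
```

View pics/c9.png

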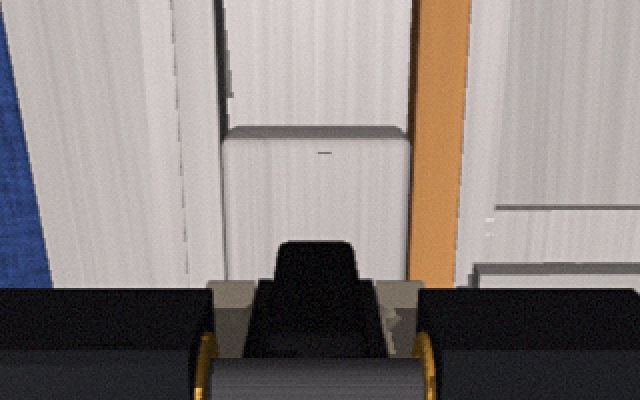

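The post (280–355 px) is held, and the block has small, even clearances to fence and guide. I slide up, then down the whole lane.

>>> drive_tool(
  moves=[1.2, 21.5, 0, 0, 1, 1.2, 21.5, 0, 0, 1, 1.2, 21.5, 0, 0, 1, 1.2, 21.5, 0, 0, 1, 1.2, 21.5, 0, 0, 1, 1.2, 21.5, 0, 0, 1, 1.2, 21.5, 0, 0, 1, 1.2, 22, 0, 0, 1],
)

```text
time_s: 29.85
tcp_pos: [0.6083, 0.0654, 0.0552]
tool_rot: [0.03, 1.0, -0.001, 0.0]
wrist_force: [1.9, -6.2, -0.3]
gripper_width: 0.022
```

>>> drive_tool(
  moves=[0, 0, 0, 0, 1, 0, 0, 0, 0, 1, 0, 0, 0, 0, 1, -0.8, -15, 0, 0, 1, -0.8, -15, 0, 0, 1, -0.8, -15, 0, 0, 1, -0.8, -15, 0, 0, 1, -0.8, -15, 0, 0, 1],
)

```text
time_s: 30.65
tcp_pos: [0.6049, -0.0081, 0.0555]
tool_rot: [0.03, 1.0, 0.001, 0.001]
wrist_force: [-5.7, 17.3, 11.6]
gripper_width: 0.0217
```

>>> drive_tool(
  moves=[-0.8, -15, 0, 0, 1, -0.8, -15, 0, 0, 1, -0.8, -15, 0, 0, 1, -0.8, -15, 0, 0, 1, -0.8, -15, 0, 0, 1, -0.8, -15, 0, 0, 1, -0.8, -15, 0, 0, 1, -0.8, -15, 0, 0, 1],
)

```text
time_s: 31.45
tcp_pos: [0.5978, -0.1284, 0.0554]
tool_rot: [0.03, 1.0, 0.001, 0.001]
wrist_force: [-4.9, 15.9, 22.4]
gripper_width: 0.022
```

>>> drive_tool(
  moves=[-0.8, -15, 0, 0, 1, -0.8, -15, 0, 0, 1, -0.8, -15, 0, 0, 1, 0, 0, 0, 0, 1, 0, 0, 0, 0, 1, 0, 0, 0, 0, 1, 0, 0, 0, 0, 1, 0, 0, 0, 0, 1],
)

```text
time_s: 32.25
tcp_pos: [0.595, -0.1754, 0.0551]
tool_rot: [0.03, 1.0, -0.001, 0.0]
wrist_force: [-1.5, -1.0, 8.0]
gripper_width: 0.0216
```

Run:
```python
from h import *
s=ctrl.read_state();q=s['tool_rot'];print(s['time_s'],s['tcp_pos'],2*np.arctan2(q[1],q[0]),s['wrist_force'],s['ft_torque'],s['gripper_width'])
f=grab('wrist','w10.png');r=f['color'].max(2)
for v in (210,220,230,235):print(v,np.where(r[v,280:360]<60)[0]+280)
```

```text
32.25 [ 0.59501868 -0.17544371  0.05510063] 3.0814990672741907 [-1.49008101 -1.01439469  7.97070931] [-1.03811621  0.8597421  -0.0977606 ] 0.021643018006539397
210 []
220 []
230 [299 300 301 302 303 304 305 306 307 308 309 310 311 312 313 314 315 316
 317 318 319 320 321 322 323 324 325 326 327 328 329 330 331 332 333 334
 335 336]
235 [298 299 300 301 302 303 304 305 306 307 308 309 310 311 312 313 314 315
 316 317 318 319 320 321 322 323 324 325 326 327 328 329 330 331 332 333
 334 335 336 337]
```

>>> drive_tool(
  moves=[0, 0, 10, 0, 1, 0, 0, 20, 0, 1, 0, 0, 20, 0, 1, -15, -3, 0, 0, 1, -20, -4, 0, 0, 1, -25, -5, 0, 0, 1, -25, -5, 0, 0, 1, -25, -5, 0, 0, 1],
)

```text
time_s: 33.1
tcp_pos: [0.483, -0.1964, 0.1036]
tool_rot: [0.03, 1.0, 0.0, -0.001]
wrist_force: [0.7, 0.3, -4.4]
gripper_width: 0.0218
```

>>> drive_tool(
  moves=[-25, -5, 0, 0, 1, -25, -5, 0, 0, 1, -22, -4.5, 0, 0, 1, 0, 0, 0, 0, 1, 0, 0, -15, 0, 1, 0, 0, -15, 0, 1, 0, 0, -10, 0, 1, 0, 0, 0, 0, 1],
)

```text
time_s: 33.9
tcp_pos: [0.4119, -0.2106, 0.0627]
tool_rot: [0.03, 1.0, 0.0, -0.002]
wrist_force: [-0.4, -0.4, -5.3]
gripper_width: 0.0214
```

>>> drive_tool(
  moves=[0, 0, -3, 0, 1, 0, 0, 0, 0, 1, 0, 0, -3, 0, 1, 0, 0, 0, 0, 1, 0, 0, -2, 0, 1, 0, 0, 0, 0, 1, 0, 0, -2, 0, 1, 0, 0, 0, 0, 1],
)

```text
time_s: 34.7
tcp_pos: [0.413, -0.2107, 0.0539]
tool_rot: [0.03, 1.0, 0.0, -0.0]
wrist_force: [-0.1, 0.5, -3.9]
gripper_width: 0.0217
```

>>> drive_tool(
  moves=[0, 0, -2, 0, 1, 0, 0, -1.5, 0, 1, 0, 0, 0, 0, 1, 0, 0, 0, 0, 0.3, 0, 0, 0, 0, 0.3, 0, 0, 0, 0, 0.3, 0, 0, 0, 0, 0.3, 0, 0, 0, 0, 0.3],
  force=20,
)

```text
time_s: 35.5
tcp_pos: [0.4132, -0.2108, 0.0505]
tool_rot: [0.03, 1.0, -0.0, -0.0]
wrist_force: [-0.4, 0.0, 0.8]
gripper_width: 0.0565
```

>>> drive_tool(
  moves=[0, 0, 40, 0, 0.3, 0, 0, 40, 0, 0.3, 0, 0, 40, 0, 0, 0, 20, 30, 0, 0, 0, 0, 0, 0, 0, 0, 0, 0, 0, 0, 0, 0, 0, 0, 0, 0, 0, 0, 0, 0],
)

```text
time_s: 36.3
tcp_pos: [0.4124, -0.1909, 0.1994]
tool_rot: [0.03, 1.0, 0.0, -0.001]
wrist_force: [-0.5, -0.5, 0.5]
gripper_width: 0.0879
```

```bash
cat > tins.py <<'E'
from h import *
def tins(show=True):
    f=grab('top');c=f['color'];hsv=cv2.cvtColor(c,cv2.COLOR_BGR2HSV)
    m=((hsv[...,1]<40)&(c.max(2)>165)).astype(np.uint8)
    x0,y0=190,150;M=np.zeros_like(m);pts=w2px(f,[(.6386,.4356,.006),(.629,.2084,.006),(.353,.2204,.006),(.3629,.4475,.006)])
    cv2.fillPoly(M,[pts.astype(int)],1);M=cv2.erode(M,np.ones((3,3)));m&=M
    big=cv2.resize(m*255,None,fx=4,fy=4,interpolation=cv2.INTER_LINEAR);big=(big>127).astype(np.uint8)
    out=[]
    for k in cv2.findContours(big,cv2.RETR_EXTERNAL,cv2.CHAIN_APPROX_NONE)[0]:
        if cv2.contourArea(k)<1500: continue
        P=np.array([px2w(f,(u+.5)/4-.5,(v+.5)/4-.5,.064)[:2]*1000 for u,v in k[:,0]],np.float32)
        (cx,cy),(w,h),a=cv2.minAreaRect(P)
        if w>h: w,h,a=h,w,a-90
        a=(a+90)%180-90
        out.append((cx,cy,w,h,np.radians(a)))
        if show: print('tin x %.1f y %.1f  w %.1f l %.1f yaw %.3f'%out[-1])
    return out
E
python3 - <<'E'
from tins import *
tins()
s=ctrl.read_state();q=s['tool_rot'];print(s['time_s'],s['tcp_pos'],2*np.arctan2(q[1],q[0]))
f=grab('wrist');t=load('top')['color']
cv2.imwrite('pics/c11.png',np.hstack([f['color'][:250],cv2.resize(t[150:260,190:290],(150,250))])[:, :790])
E
```

```text
tin x 430.6 y 386.9  w 47.1 l 50.5 yaw 1.443
tin x 562.4 y 372.3  w 50.0 l 62.3 yaw 0.020
36.35 [ 0.41252649 -0.19092272  0.19949674] 3.0811908395625647
```

View pics/c11.png

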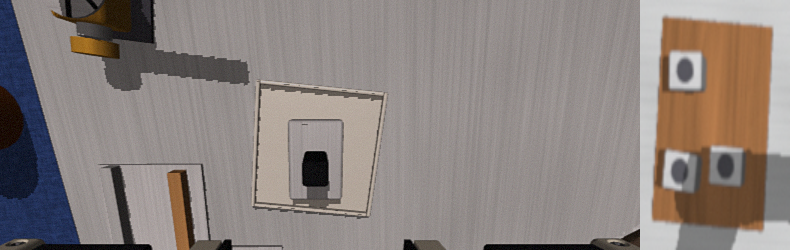

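The gauge stands in its tray (post at (315,168)) and the tins look unmoved. For the tins I'll track the dark lid discs by code.

```bash
cat > lids.py <<'E'
from h import *
def lids(name='top',z=.064,fresh=True):
    f=grab(name) if fresh else load(name);c=f['color'];hsv=cv2.cvtColor(c,cv2.COLOR_BGR2HSV)
    m=((hsv[...,1]<75)&(hsv[...,2]<115)).astype(np.uint8)
    M=np.zeros_like(m);pts=w2px(f,[(.66,.46,.03),(.66,.18,.03),(.34,.18,.03),(.34,.46,.03)]);cv2.fillPoly(M,[pts.astype(int)],1)
    n,l,st,ce=cv2.connectedComponentsWithStats(m&M)
    for i in range(1,n):
        if 40<st[i,4]<4000: print(name,'px',ce[i].round(1),'area',st[i,4],st[i,2:4],'world mm',(px2w(f,*ce[i],z)[:2]*1000).round(1))
E
python3 - <<'E'
from lids import *
lids('top',fresh=False);lids('scene')
E
```

```text
top px [219.5 180.5] area 78 [10 10] world mm [560.9 373.7]
top px [246.6 222.7] area 114 [12 12] world mm [437.5 289.3]
top px [227.1 226.9] area 71 [14 17] world mm [424.  346.3]
top px [216.3 224.9] area 93 [12 11] world mm [429.1 378.3]
scene px [364.9 158.1] area 564 [50 32] world mm [461.9 293.6]
scene px [401.4 162.7] area 41 [10  6] world mm [561.8 372.9]
scene px [405.3 173.2] area 96 [12 16] world mm [610.5 339.6]
```

>>> drive_tool(
  moves=[1.6, 30, 0, 0, 0, 1.6, 30, 0, 0, 0, 1.6, 30, 0, 0, 0, 1.6, 30, 0, 0, 0, 1.6, 30, 0, 0, 0, 1.6, 30, 0, 0, 0, 1.6, 30, 0, 0, 0, 1.6, 30, 0, 0, 0],
  force=30,
)

```text
time_s: 37.25
tcp_pos: [0.4257, 0.0503, 0.2003]
tool_rot: [0.03, 1.0, -0.0, -0.0]
wrist_force: [0.3, -0.2, 0.0]
gripper_width: 0.0877
```

>>> drive_tool(
  moves=[1.6, 30, 0, 0, 0, 1.6, 30, 0, 0, 0, 1.6, 30, 0, 0, 0, 1.6, 30, 0, 0.007, 0, 1.6, 30, 0, 0.01, 0, 1.6, 30, 0, 0.01, 0, 1.6, 30, 0, 0, 0, 1.4, 29.5, 0, 0, 0],
)

```text
time_s: 38.05
tcp_pos: [0.4385, 0.2899, 0.2]
tool_rot: [0.017, 1.0, -0.0, -0.0]
wrist_force: [0.6, -0.6, 0.1]
gripper_width: 0.0874
```

>>> drive_tool(
  moves=[0, 0, -35, 0, 0, 0, 0, -35, 0, 0, 0, 0, -35, 0, 0, 0, 0, -30, 0, 0, 0, 0, -20, 0, 0, 0, 0, -10.5, 0, 0, 0, 0, 0, 0, 1, 0, 0, 0, 0, 1],
)

```text
time_s: 38.85
tcp_pos: [0.4389, 0.2891, 0.0356]
tool_rot: [0.016, 1.0, 0.0, 0.0]
wrist_force: [0.6, 0.6, 0.3]
gripper_width: 0.0771
```

>>> drive_tool(
  moves=[0, 0, 0, 0, 1, 0, 0, 0, 0, 1, 0, 0, 0, 0, 1, 0, 0, 15, 0, 1, 0, 0, 25, 0, 1, 0, 0, 25, 0, 1, 0, 0, 25, 0, 1, 0, 0, 5, 0, 1],
)

```text
time_s: 39.65
tcp_pos: [0.4395, 0.2899, 0.1332]
tool_rot: [0.016, 1.0, 0.002, 0.002]
wrist_force: [-0.4, -0.3, -1.2]
gripper_width: 0.05
```

>>> drive_tool(
  moves=[6, -20, 0, 0, 1, 10, -29, 0, 0, 1, 10, -29, 0, 0, 1, 10, -29, 0, 0, 1, 10, -29, 0, 0, 1, 10, -29, 0, 0, 1, 10, -29, 0, -0.01, 1, 10, -29, 0, -0.02, 1],
)

```text
time_s: 40.45
tcp_pos: [0.5142, 0.0644, 0.1294]
tool_rot: [0.032, 0.999, -0.0, -0.0]
wrist_force: [0.5, 0.1, -1.4]
gripper_width: 0.0499
```

>>> drive_tool(
  moves=[10, -29, 0, 0, 1, 10, -29, 0, 0, 1, 10, -29, 0, 0, 1, 10, -29, 0, 0, 1, 10, -29, 0, 0, 1, 10, -29, 0, 0, 1, 10, -29, 0, 0, 1, 10.7, -31, 0, 0, 1],
)

```text
time_s: 41.25
tcp_pos: [0.5948, -0.1693, 0.1291]
tool_rot: [0.032, 1.0, 0.0, -0.001]
wrist_force: [0.3, -0.1, -1.9]
gripper_width: 0.0494
```

>>> drive_tool(
  moves=[0, 0, -25, 0, 1, 0, 0, -25, 0, 1, 0, 0, -20, 0, 1, 0, 0, 0, 0, 1, 0, 0, 0, 0, 1, 0, 0, 0, 0, 1, 0, 0, 0, 0, 1, 0, 0, 0, 0, 1],
)

```text
time_s: 42.05
tcp_pos: [0.5957, -0.1682, 0.0611]
tool_rot: [0.031, 1.0, 0.0, 0.001]
wrist_force: [-0.1, -0.1, -2.1]
gripper_width: 0.0501
```

Run:
```python
from h import *
s=ctrl.read_state();q=s['tool_rot'];print(s['time_s'],s['tcp_pos'],2*np.arctan2(q[1],q[0]),s['wrist_force'],s['gripper_width'])
```

```text
42.05 [ 0.59569082 -0.16816976  0.06107068] 3.078755413324599 [-0.07298289 -0.14889542 -2.12809259] 0.05007420072322326
```

>>> drive_tool(
  moves=[0, 0, -7, 0, 1, 0, 0, -6, 0, 1, 0, 0, -5, 0, 1, 0, 0, -4, 0, 1, 0, 0, -3, 0, 1, 0, 0, -2, 0, 1, 0, 0, 0, 0, 1, 0, 0, 0, 0, 1],
)

```text
time_s: 42.85
tcp_pos: [0.5949, -0.1687, 0.0372]
tool_rot: [0.031, 1.0, -0.001, 0.0]
wrist_force: [-14.5, 4.4, 36.3]
gripper_width: 0.0501
```

>>> drive_tool(
  moves=[0, 0, 2, 0, 1, 0, 0, 1.5, 0, 1, 0, 0, 0, 0, 0.22, 0, 0, 0, 0, 0.22, 0, 0, 0, 0, 0.22, 0, 0, 0, 0, 0.22, 0, 0, 0, 0, 0.22, 0, 0, 35, 0, 0.22],
)

```text
time_s: 43.65
tcp_pos: [0.5918, -0.1679, 0.0673]
tool_rot: [0.032, 0.999, 0.0, -0.004]
wrist_force: [0.4, 0.6, -1.0]
gripper_width: 0.0683
```

>>> drive_tool(
  moves=[0, 0, 40, 0, 0.22, 0, 0, 40, 0, 0.22, 0, 0, 20, 0, 0, 0, 30, 10, 0, 0, -10, 40, 0, 0, 0, -10, 40, 0, 0, 0, -10, 40, 0, 0, 0, -10, 40, 0, 0, 0],
)

```text
time_s: 44.45
tcp_pos: [0.5546, 0.0231, 0.1816]
tool_rot: [0.032, 0.999, 0.0, 0.0]
wrist_force: [1.2, 0.5, 0.7]
gripper_width: 0.0874
```

Run:
```python
from lids import *
s=ctrl.read_state();q=s['tool_rot'];print(s['time_s'],s['tcp_pos'],2*np.arctan2(q[1],q[0]),s['gripper_width'])
lids('top')
b=grab('scene');c=b['color']
# model overlay: placed tin corners
lx,ly=np.array([.9985,-.0545]),np.array([.0545,.9985]);o=np.array([.5951,-.168])
P=[(*(o+lx*a+ly*d),z) for z in(.006,.064) for a,d in((-.025,-.032),(.025,-.032),(.025,.032),(-.025,.032))]
q=w2px(b,P);print(q.round(1).tolist())
u0,v0=q.min(0).astype(int)-25;cr=c[v0:v0+75,u0:u0+95]
im=cv2.resize(cr,None,fx=4,fy=4,interpolation=2);im2=im.copy()
for p in q: cv2.circle(im2,tuple(((p-[u0,v0]+.5)*4).astype(int)),3,(0,0,255),-1)
cv2.imwrite('pics/p1.png',np.hstack([im,im2]))
```

```text
44.45 [0.55461473 0.02313122 0.18162961] 3.0782728311955783 0.08740969712232438
[[265.1, 255.9], [274.1, 266.8], [293.1, 256.4], [283.9, 246.0], [263.1, 242.3], [272.3, 253.3], [292.0, 242.9], [282.5, 232.4]]
```

View pics/p1.png

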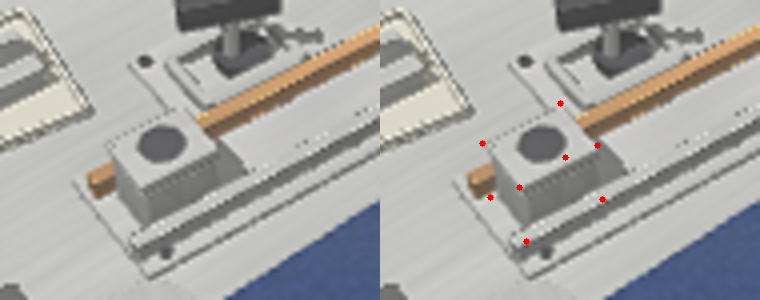

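The tin stands upright between guide and fence, within a few mm of the overlay. Next is the far tin; I'll check its place by code with the wrist camera.

>>> drive_tool(
  moves=[-7.8, 22.2, 0, -0.002, 0, -7.8, 22.2, 0, -0.002, 0, -7.8, 22.2, 0, -0.002, 0, -7.8, 22.2, 0, -0.002, 0, -7.8, 22.2, 0, -0.002, 0, -7.8, 22.2, 0, -0.002, 0, -7.8, 22.2, 0, -0.002, 0, -7.8, 22.2, 0, -0.002, 0],
)

```text
time_s: 45.35
tcp_pos: [0.4926, 0.1999, 0.1816]
tool_rot: [0.04, 0.999, 0.0, 0.0]
wrist_force: [-0.3, 1.1, 0.9]
gripper_width: 0.0877
```

>>> drive_tool(
  moves=[-7.8, 22.2, 0, -0.002, 0, -7.8, 22.2, 0, -0.002, 0, -7.8, 22.2, 0, -0.002, 0, -7.8, 22.2, 0, -0.002, 0, -7.8, 22.2, 0, -0.002, 0, -7.8, 22.2, 0, -0.002, 0, -7.8, 22.2, 0, -0.002, 0, -7.8, 22.2, 0, -0.002, 0],
)

```text
time_s: 46.15
tcp_pos: [0.4303, 0.3775, 0.1815]
tool_rot: [0.048, 0.999, -0.0, -0.0]
wrist_force: [0.4, 0.3, -0.3]
gripper_width: 0.0875
```

Run:
```python
from lids import *
s=ctrl.read_state();q=s['tool_rot'];print(s['time_s'],s['tcp_pos'],2*np.arctan2(q[1],q[0]),s['gripper_width'])
lids('wrist');lids('scene');lids('top')
f=load('wrist');print(w2px(f,[(.4295,.378,.064),(.5615,.3727,.064)]))
```

```text
46.15 [0.43033276 0.37752187 0.18147949] 3.0462935948784207 0.08749716812101181
wrist px [ 62.3 123.6] area 513 [19 74] world mm [629.7 299.6]
wrist px [321.  158.2] area 159 [46  5] world mm [425.9 347.3]
wrist px [200.4 191.1] area 1264 [56 78] world mm [530.5 365.5]
wrist px [319.4 199.8] area 1043 [38 35] world mm [430.6 382.8]
wrist px [166.3 206.8] area 1018 [38 34] world mm [562.4 376.4]
wrist px [409.1 246.8] area 104 [13 17] world mm [355. 434.]
wrist px [195.7 262.6] area 940 [75 36] world mm [547.8 431.2]
wrist px [115.8 257.5] area 760 [56 38] world mm [618.5 419.3]
wrist px [152.5 262.9] area 46 [ 9 26] world mm [586.8 427.7]
wrist px [278.  262.8] area 129 [25 10] world mm [473.6 438.5]
scene px [379.5 155.5] area 111 [13 16] world mm [483.5 344.5]
scene px [401.5 162.8] area 43 [10  6] world mm [562.3 372.5]
scene px [405.3 173.2] area 98 [11 16] world mm [610.1 339.8]
top px [219.6 180.5] area 83 [10 10] world mm [561.  373.5]
top px [200.9 217. ] area 926 [25 68] world mm [451.4 424.6]
top px [215.7 224.7] area 83 [11 10] world mm [429.7 380.1]
[[320.13302262 194.282863  ]
 [166.36674917 202.55384041]]
```

>>> drive_tool(
  moves=[0, 3.5, -35, 0, 0, 0, 0, -35, 0, 0, 0, 0, -35, 0, 0, 0, 0, -28, 0, 0, 0, 0, -12, 0, 0, 0, 0, 0, 0, 1, 0, 0, 0, 0, 1, 0, 0, 0, 0, 1],
)

```text
time_s: 47.1
tcp_pos: [0.4312, 0.3813, 0.0382]
tool_rot: [0.047, 0.999, 0.001, 0.001]
wrist_force: [0.4, 0.8, -0.2]
gripper_width: 0.0693
```

>>> drive_tool(
  moves=[0, 0, 0, 0, 1, 0, 0, 0, 0, 1, 0, 0, 0, 0, 1, 0, 0, 15, 0, 1, 0, 0, 25, 0, 1, 0, 0, 25, 0, 1, 0, 0, 25, 0, 1, 0, 0, 5, 0, 1],
)

```text
time_s: 47.9
tcp_pos: [0.4313, 0.3818, 0.1346]
tool_rot: [0.047, 0.999, 0.002, 0.001]
wrist_force: [0.2, 0.4, -2.5]
gripper_width: 0.05
```

>>> drive_tool(
  moves=[6, -20, 0, 0, 1, 11, -30, 0, 0, 1, 11, -30, 0, 0, 1, 11, -30, 0, 0, 1, 11, -30, 0, 0, 1, 11, -30, 0, 0, 1, 11, -30, 0, 0, 1, 11, -30, 0, 0, 1],
)

```text
time_s: 48.7
tcp_pos: [0.5128, 0.1483, 0.1303]
tool_rot: [0.048, 0.999, -0.0, -0.001]
wrist_force: [1.1, 0.8, -1.6]
gripper_width: 0.0498
```

>>> drive_tool(
  moves=[11, -30, 0, 0.005, 1, 11, -30, 0, 0.005, 1, 11, -30, 0, 0.005, 1, 11, -30, 0, 0.005, 1, 11, -30, 0, 0.005, 1, 11, -30, 0, 0.005, 1, 11, -30, 0, 0.005, 1, 10, -24, 0, 0, 1],
)

```text
time_s: 49.5
tcp_pos: [0.5995, -0.0857, 0.13]
tool_rot: [0.03, 1.0, -0.0, -0.001]
wrist_force: [0.7, 0.1, -2.0]
gripper_width: 0.0501
```

Run:
```python
from h import *
s=ctrl.read_state();q=s['tool_rot'];print(s['time_s'],s['tcp_pos'],2*np.arctan2(q[1],q[0]),s['wrist_force'],s['gripper_width'])
```

```text
49.5 [ 0.59947722 -0.08570924  0.13002413] 3.080693378003768 [ 0.71413561  0.05012374 -1.99259614] 0.05006364408791019
```

>>> drive_tool(
  moves=[0, 0, 0, 0, 1, 0, 0, -25, 0, 1, 0, 0, -25, 0, 1, 0, 0, -20, 0, 1, 0, 0, -8, 0, 1, 0, 0, -6, 0, 1, 0, 0, -4, 0, 1, 0, 0, 0, 0, 1],
)

```text
time_s: 50.3
tcp_pos: [0.6004, -0.0835, 0.0436]
tool_rot: [0.03, 1.0, 0.0, 0.0]
wrist_force: [-0.8, -0.3, -1.9]
gripper_width: 0.0496
```

>>> drive_tool(
  moves=[0, 0, -1, 0, 1, 0, 0, 0, 0, 1, 0, 0, -1, 0, 1, 0, 0, 0, 0, 1, 0, 0, -1, 0, 1, 0, 0, 0, 0, 1, 0, 0, 0, 0, 1, 0, 0, 0, 0, 1],
)

```text
time_s: 51.1
tcp_pos: [0.6004, -0.0836, 0.0406]
tool_rot: [0.03, 1.0, 0.0, 0.0]
wrist_force: [0.0, -0.1, -1.2]
gripper_width: 0.0501
```

>>> drive_tool(
  moves=[0, 0, -1.5, 0, 1, 0, 0, 0, 0, 1, 0, 0, -1, 0, 1, 0, 0, 0, 0, 1, 0, 0, -1, 0, 1, 0, 0, 0, 0, 1, 0, 0, 0, 0, 1, 0, 0, 0, 0, 1],
)

```text
time_s: 51.9
tcp_pos: [0.6005, -0.0836, 0.0374]
tool_rot: [0.03, 1.0, -0.0, 0.0]
wrist_force: [-2.8, 0.6, 4.6]
gripper_width: 0.0499
```

>>> drive_tool(
  moves=[0, 0, 0.5, 0, 0.22, 0, 0, 0, 0, 0.22, 0, 0, 0, 0, 0.22, 0, 0, 0, 0, 0.22, 0, 0, 0, 0, 0.22, 0, 0, 35, 0, 0.22, 0, 0, 40, 0, 0.22, 0, 0, 40, 0, 0.22],
)

```text
time_s: 52.7
tcp_pos: [0.6, -0.0836, 0.1535]
tool_rot: [0.03, 1.0, -0.0, -0.001]
wrist_force: [0.5, -1.0, 0.7]
gripper_width: 0.0686
```

>>> drive_tool(
  moves=[-2.4, 28.6, 15, 0.004, 0, -2.4, 28.6, 15, 0.004, 0, -2.4, 28.6, 0, 0.004, 0, -2.4, 28.6, 0, 0.004, 0, -2.4, 28.6, 0, 0.004, 0, -2.4, 28.6, 0, 0.004, 0, -2.4, 28.6, 0, 0.004, 0, -2.4, 28.6, 0, 0.004, 0],
)

```text
time_s: 53.5
tcp_pos: [0.5809, 0.1464, 0.1826]
tool_rot: [0.014, 1.0, 0.0, 0.0]
wrist_force: [0.4, -0.4, 0.6]
gripper_width: 0.0879
```

>>> drive_tool(
  moves=[-2.4, 28.6, 0, 0.004, 0, -2.4, 28.6, 0, 0.004, 0, -2.4, 28.6, 0, 0.004, 0, -2.4, 28.6, 0, 0.004, 0, -2.4, 28.6, 0, 0.004, 0, -2.4, 28.6, 0, 0.004, 0, -2.4, 28.6, 0, 0.004, 0, -2.4, 28.6, 0, 0.005, 0],
)

```text
time_s: 54.3
tcp_pos: [0.5617, 0.3752, 0.1825]
tool_rot: [-0.003, 1.0, -0.0, -0.0]
wrist_force: [-0.0, -0.1, -0.1]
gripper_width: 0.0879
```

Run:
```python
from lids import *
s=ctrl.read_state();q=s['tool_rot'];print(s['time_s'],s['tcp_pos'],2*np.arctan2(q[1],q[0]),s['gripper_width'])
lids('wrist');lids('scene')
f=load('wrist');print(w2px(f,[(.5615,.3745,.064)]))
```

```text
54.3 [0.5617127  0.37520165 0.18245041] 3.1468218963773786 0.0878876630533737
wrist px [317.9 196. ] area 983 [39 33] world mm [562.8 377.2]
wrist px [226.2 249.5] area 118 [13 25] world mm [644.9 427.6]
wrist px [432.  257.2] area 564 [58 26] world mm [459.3 434.3]
wrist px [513.1 254.4] area 772 [60 22] world mm [386.5 431.1]
scene px [401.4 162.7] area 41 [10  6] world mm [561.8 372.9]
scene px [405.2 173.3] area 96 [11 16] world mm [610.4 339.2]
[[319.45679806 192.93600548]]
```

>>> drive_tool(
  moves=[0.5, 1, -35, 0, 0, 0, 0, -35, 0, 0, 0, 0, -35, 0, 0, 0, 0, -28, 0, 0, 0, 0, -12, 0, 0, 0, 0, 0, 0, 1, 0, 0, 0, 0, 1, 0, 0, 0, 0, 1],
)

```text
time_s: 55.2
tcp_pos: [0.5635, 0.3759, 0.0396]
tool_rot: [-0.003, 1.0, 0.001, 0.001]
wrist_force: [0.3, 0.3, 0.3]
gripper_width: 0.0694
```

>>> drive_tool(
  moves=[0, 0, 0, 0, 1, 0, 0, 0, 0, 1, 0, 0, 0, 0, 1, 0, 0, 15, 0, 1, 0, 0, 25, 0, 1, 0, 0, 25, 0, 1, 0, 0, 25, 0, 1, 0, 0, 5, 0, 1],
)

```text
time_s: 56.0
tcp_pos: [0.5639, 0.3762, 0.137]
tool_rot: [-0.003, 1.0, 0.002, 0.002]
wrist_force: [0.6, 0.0, -2.1]
gripper_width: 0.05
```

>>> drive_tool(
  moves=[3, -20, 0, 0, 1, 3, -25, 0, 0, 1, 3, -25, 0, -0.01, 1, 3, -25, 0, -0.01, 1, 3, -25, 0, -0.01, 1, 3, -25, 0, -0.01, 1, 3, -25, 0, -0.01, 1, 4, -25, 0, -0.01, 1],
)

```text
time_s: 56.8
tcp_pos: [0.5865, 0.177, 0.1316]
tool_rot: [0.028, 1.0, -0.001, -0.001]
wrist_force: [0.6, 0.1, -2.1]
gripper_width: 0.0498
```

>>> drive_tool(
  moves=[4, -25, 0, -0.005, 1, 4, -25, 0, 0, 1, 4, -25, 0, 0, 1, 4, -25, 0, 0, 1, 4, -22, 0, 0, 1, 0, 0, 0, 0, 1, 0, 0, 0, 0, 1, 0, 0, 0, 0, 1],
)

```text
time_s: 57.6
tcp_pos: [0.6069, 0.0576, 0.1321]
tool_rot: [0.03, 1.0, -0.0, -0.0]
wrist_force: [-0.3, 0.0, -2.6]
gripper_width: 0.0497
```

Run:
```python
from h import *
s=ctrl.read_state();q=s['tool_rot'];print(s['time_s'],s['tcp_pos'],2*np.arctan2(q[1],q[0]),s['wrist_force'],s['gripper_width'])
```

```text
57.6 [0.60689683 0.0575623  0.13211162] 3.0810806291742856 [-0.32590229  0.01413576 -2.63001094] 0.049723069829168916
```

>>> drive_tool(
  moves=[0.5, 0, -25, 0, 1, 0, 0, -25, 0, 1, 0, 0, -20, 0, 1, 0, 0, -8, 0, 1, 0, 0, -6, 0, 1, 0, 0, -5, 0, 1, 0, 0, -3, 0, 1, 0, 0, 0, 0, 1],
)

```text
time_s: 58.4
tcp_pos: [0.6082, 0.0582, 0.0408]
tool_rot: [0.03, 1.0, 0.0, 0.0]
wrist_force: [-0.4, 0.2, -2.0]
gripper_width: 0.0498
```

>>> drive_tool(
  moves=[0, 0, -1, 0, 1, 0, 0, 0, 0, 1, 0, 0, -1, 0, 1, 0, 0, 0, 0, 1, 0, 0, -0.5, 0, 1, 0, 0, 0, 0, 1, 0, 0, 0, 0, 1, 0, 0, 0, 0, 1],
)

```text
time_s: 59.2
tcp_pos: [0.6081, 0.058, 0.0385]
tool_rot: [0.03, 1.0, -0.0, 0.0]
wrist_force: [-3.1, -0.7, 5.5]
gripper_width: 0.0498
```

>>> drive_tool(
  moves=[0, 0, 0.5, 0, 0.22, 0, 0, 0, 0, 0.22, 0, 0, 0, 0, 0.22, 0, 0, 0, 0, 0.22, 0, 0, 0, 0, 0.22, 0, 0, 35, 0, 0.22, 0, 0, 40, 0, 0.22, 0, 0, 40, 0, 0.22],
)

```text
time_s: 60.0
tcp_pos: [0.6077, 0.0579, 0.1545]
tool_rot: [0.03, 1.0, -0.0, -0.001]
wrist_force: [1.6, -0.1, -0.2]
gripper_width: 0.0686
```

>>> drive_tool(
  moves=[-20, 0, 20, 0, 0.3, -40, 0, 20, 0, 0.3, -40, 0, 0, 0, 0.3, -40, 0, 0, 0, 0.3, -40, 0, 0, 0, 0.3, 0, 0, 0, 0, 0.3, 0, 0, 0, 0, 0.3, 0, 0, 0, 0, 0.3],
)

```text
time_s: 60.8
tcp_pos: [0.4288, 0.0584, 0.1939]
tool_rot: [0.03, 1.0, 0.0, 0.0]
wrist_force: [-0.0, -0.1, -0.3]
gripper_width: 0.0615
```

```bash
cat > lev.py <<'E'
from h import *
def lever(name='top'):
    f=grab(name);g=cv2.cvtColor(f['color'],cv2.COLOR_BGR2GRAY)
    L=cv2.createLineSegmentDetector().detect(g)[0][:,0]
    for l in L:
        p,q=px2w(f,l[0],l[1],.105),px2w(f,l[2],l[3],.105);m=(p+q)/2
        d=q-p;n=np.hypot(*d[:2])
        if n>.045 and np.hypot(m[0]-.55,m[1]+.33)<.1: print(name,l.round(1),'len %.3f ang %.3f'%(n,np.arctan2(d[1],d[0])%np.pi),p.round(4)[:2],q.round(4)[:2])
E
python3 - <<'E'
from lev import *
s=ctrl.read_state();q=s['tool_rot'];print(s['time_s'],s['tcp_pos'],2*np.arctan2(q[1],q[0]),s['gripper_width'])
lever('top');lever('scene')
f=load('top')
p,q=px2w(f,473.7,177.7,.105),px2w(f,468.1,212.9,.105);print(p,q,np.arctan2(q[1]-p[1],q[0]-p[0]))
c=f['color'];hsv=cv2.cvtColor(c,cv2.COLOR_BGR2HSV);m=((hsv[...,2]<115)&(hsv[...,1]<75)).astype(np.uint8)
n,l,st,ce=cv2.connectedComponentsWithStats(m)
for i in range(1,n):
    if 50<st[i,4]<200: w=px2w(f,*ce[i],.064);print(ce[i].round(1),st[i,2:],w.round(4)) if .3<w[0]<.7 else 0
E
```

```text
60.8 [0.42878217 0.05835369 0.19391215] 3.081823889450671 0.061530162838291366
top [466.9 189.2 449.3 186.4] len 0.051 ang 1.430 [ 0.5461 -0.3473] [ 0.5533 -0.2967]
top [463.6 212.2 467.3 191.7] len 0.060 ang 2.964 [ 0.4801 -0.338 ] [ 0.539  -0.3486]
top [472.1 183.  468.3 213.1] len 0.088 ang 3.016 [ 0.5645 -0.3623] [ 0.4776 -0.3514]
top [436.3 213.3 442.3 181.7] len 0.092 ang 2.958 [ 0.4754 -0.2598] [ 0.5664 -0.2767]
top [448.2 188.1 443.3 214.2] len 0.076 ang 2.958 [ 0.5482 -0.2936] [ 0.4733 -0.2797]
scene [253.  226.6 227.7 238.4] len 0.077 ang 1.497 [ 0.5349 -0.2053] [ 0.5292 -0.2818]
scene [219.3 249.2 259.8 232.9] len 0.116 ang 1.414 [ 0.5494 -0.3181] [ 0.5675 -0.2039]
scene [226.4 238.7 217.1 228. ] len 0.052 ang 0.000 [ 0.5281 -0.2849] [ 0.476  -0.2849]
scene [224.4 274.4 215.9 258. ] len 0.061 ang 2.993 [ 0.6312 -0.3487] [ 0.5705 -0.3396]
scene [222.3 253.6 234.2 277. ] len 0.087 ang 2.975 [ 0.5677 -0.3195] [ 0.6538 -0.3339]
scene [225.5 234.1 247.8 223.7] len 0.068 ang 1.505 [ 0.5117 -0.2785] [ 0.5161 -0.2105]
scene [260.2 235.9 220.6 251.9] len 0.112 ang 1.411 [ 0.5779 -0.2091] [ 0.56 -0.32]
scene [209.4 225.6 220.9 246.7] len 0.091 ang 2.990 [ 0.4542 -0.2969] [ 0.5443 -0.3106]
scene [198.1 238.2 210.  264.7] len 0.105 ang 2.963 [ 0.4775 -0.3431] [ 0.5806 -0.3617]
scene [203.6 267.9 192.3 241.7] len 0.102 ang 2.960 [ 0.5798 -0.3792] [ 0.4795 -0.3608]
[ 0.57984937 -0.36693094  0.105     ] [ 0.47831418 -0.35073695  0.105     ] 2.9834333453330775
[326.7 167.1] [10  9 74] [0.6075 0.0562 0.064 ]
[373.9 170.6] [10 10 77] [ 0.5998 -0.0846  0.064 ]
[393.2 178.4] [19 16 57] [ 0.5776 -0.1421  0.064 ]
[401.5 172.8] [10 10 75] [ 0.5949 -0.1666  0.064 ]
[510.5 189.7] [ 64  13 116] [ 0.5511 -0.4908  0.064 ]
[164.7 220.5] [11 10 90] [0.439 0.531 0.064]
[415.1 234.6] [11  8 72] [ 0.4125 -0.2084  0.064 ]
```

All three tins sit on the lane's centre line, by their lids in the top view. The lever's edges and its shadow give 2.96 rad for shut, so half is about 2.178. Now the valve.

>>> drive_tool(
  moves=[4.8, -25.8, 0, -0.106, 0, 4.8, -25.8, 0, -0.106, 0, 4.8, -25.8, 0, -0.106, 0, 4.8, -25.8, 0, -0.106, 0, 4.8, -25.8, 0, -0.106, 0, 4.8, -25.8, 0, -0.106, 0, 4.8, -25.8, 0, -0.106, 0, 4.8, -25.8, 0, -0.106, 0],
  force=20,
)

```text
time_s: 61.7
tcp_pos: [0.467, -0.1499, 0.1929]
tool_rot: [0.441, 0.898, -0.0, -0.001]
wrist_force: [1.2, 0.2, 1.2]
gripper_width: 0.0876
```

>>> drive_tool(
  moves=[4.8, -25.8, 0, -0.106, 0, 4.8, -25.8, 0, -0.106, 0, 4.8, -25.8, 0, -0.106, 0, 4.8, -25.8, 0, -0.106, 0, 4.8, -25.8, 0, -0.106, 0, 4.8, -25.8, 0, -0.106, 0, 4.8, -25.8, 0, -0.106, 0, 4.6, -25.6, 0, -0.1, 0],
)

```text
time_s: 62.5
tcp_pos: [0.5049, -0.3564, 0.1923]
tool_rot: [0.769, 0.639, -0.0, -0.001]
wrist_force: [1.2, 0.9, -0.5]
gripper_width: 0.0875
```

Run:
```python
from h import *
s=ctrl.read_state();q=s['tool_rot'];print(s['time_s'],s['tcp_pos'],2*np.arctan2(q[1],q[0]),s['gripper_width'])
f=grab('wrist');g=cv2.cvtColor(f['color'],cv2.COLOR_BGR2GRAY)
for l in cv2.createLineSegmentDetector().detect(g)[0][:,0]:
    p,q=px2w(f,l[0],l[1],.105),px2w(f,l[2],l[3],.105);d=q-p;n=np.hypot(*d[:2])
    if n>.04 and abs(l[0]-320)<60: print(l.round(1),'%.3f %.3f'%(n,np.arctan2(d[1],d[0])%np.pi),p.round(4)[:2],q.round(4)[:2])
```

```text
62.5 [ 0.50493733 -0.3564      0.19232756] 1.3864149880640304 0.08745746346732511
[264.4 334.4 416.9 311.8] 0.132 1.558 [ 0.6126 -0.4218] [ 0.6143 -0.2899]
[376.8  84.4 379.1   0.6] 0.051 2.978 [ 0.4275 -0.2988] [ 0.3769 -0.2904]
[375.8   0.6 373.5  88.1] 0.054 2.976 [ 0.3765 -0.2925] [ 0.4295 -0.3014]
[323.4 164.3 322.7 223.2] 0.046 2.949 [ 0.4757 -0.3451] [ 0.5211 -0.3539]
[351.8 220.5 354.3 158. ] 0.049 2.948 [ 0.5231 -0.3313] [ 0.4752 -0.3219]
[369.3 106.9 372.8   0.6] 0.066 2.967 [ 0.4414 -0.306 ] [ 0.3761 -0.2944]
[276.9 294.  148.1 293.9] 0.107 1.384 [ 0.5758 -0.4026] [ 0.5559 -0.5076]
[288.1 341.  385.6 341.2] 0.085 1.382 [ 0.6229 -0.4031] [ 0.6389 -0.3197]
```

>>> drive_tool(
  moves=[0, 0, -30, 0, 0, 0, 0, -30, 0, 0, 0, 0, -30, 0, 0, 0, 0, -26, 0, 0, 0, 0, 0, 0, 1, 0, 0, 0, 0, 1, 0, 0, 0, 0, 1, 0, 0, 0, 0, 1],
)

```text
time_s: 63.35
tcp_pos: [0.5056, -0.355, 0.0791]
tool_rot: [0.767, 0.641, 0.001, 0.001]
wrist_force: [-0.3, -0.1, -0.3]
gripper_width: 0.0613
```

>>> drive_tool(
  moves=[0, 0, 0, 0, 1, 0, 0, 0, 0, 1, 0, 0, 0, 0, 1, 0, 0, 0, 0, 1, 0, 0, 0, 0, 1, 0, 0, 0, 0, 1, 0, 0, 0, 0, 1, 0, 0, 0, 0, 1],
)

```text
time_s: 64.15
tcp_pos: [0.5045, -0.3547, 0.0776]
tool_rot: [0.768, 0.641, -0.0, -0.0]
wrist_force: [-0.6, -0.6, 0.7]
gripper_width: 0.0141
```

Run:
```python
from h import *
s=ctrl.read_state();q=s['tool_rot'];print(s['time_s'],s['tcp_pos'],2*np.arctan2(q[1],q[0]),s['gripper_width'],s['wrist_force'],s['ft_torque'])
a0=2.958;A=.090
p=[A*1000*np.array([np.cos(a0-.0785*i),np.sin(a0-.0785*i)]) for i in range(11)]
print(np.diff(p,axis=0).round(1).tolist())
```

```text
64.15 [ 0.50446874 -0.35470201  0.07756712] 1.391268119592554 0.014085739696444024 [-0.63230063 -0.55643598  0.69857617] [-0.53809638  0.26329214 -0.2185811 ]
[[1.6, 6.9], [2.1, 6.7], [2.6, 6.6], [3.1, 6.3], [3.6, 6.1], [4.1, 5.8], [4.5, 5.4], [4.9, 5.1], [5.3, 4.7], [5.7, 4.2]]
```

>>> drive_tool(
  moves=[1.6, 6.9, 0, -0.0785, 1, 2.1, 6.7, 0, -0.0785, 1, 2.6, 6.6, 0, -0.0785, 1, 3.1, 6.3, 0, -0.0785, 1, 3.6, 6.1, 0, -0.0785, 1, 4.1, 5.8, 0, -0.0785, 1, 4.5, 5.4, 0, -0.0785, 1, 4.9, 5.1, 0, -0.0785, 1],
)

```text
time_s: 64.95
tcp_pos: [0.5313, -0.3065, 0.0776]
tool_rot: [0.929, 0.371, -0.0, 0.001]
wrist_force: [0.6, -8.3, -3.5]
gripper_width: 0.0136
```

>>> drive_tool(
  moves=[5.3, 4.7, 0, -0.0785, 1, 5.7, 4.2, 0, -0.0785, 1, 0, 0, 0, 0, 1, 0, 0, 0, 0, 1, 0, 0, 0, 0, 1, 0, 0, 0, 0, 1, 0, 0, 0, 0, 1, 0, 0, 0, 0, 1],
)

```text
time_s: 65.75
tcp_pos: [0.5428, -0.2975, 0.0776]
tool_rot: [0.954, 0.298, 0.0, 0.001]
wrist_force: [2.0, -5.7, -1.7]
gripper_width: 0.014
```

Run:
```python
from h import *
s=ctrl.read_state();q=s['tool_rot'];print(s['time_s'],s['tcp_pos'],2*np.arctan2(q[1],q[0]),s['gripper_width'],s['wrist_force'],s['ft_torque'])
d=s['tcp_pos']-[.594,-.3695,0];print(np.arctan2(d[1],d[0]))
```

```text
65.75 [ 0.54275399 -0.29754693  0.07761646] 0.606130886347473 0.014011575383569903 [ 1.98040118 -5.73089068 -1.72712503] [-1.9055902  -0.64202611 -0.42683719]
2.1896729118724974
```

Jaw yaw is 0.606 against the target of about 0.60. I release, clear the lever and measure it.

>>> drive_tool(
  moves=[0, 0, 0, 0, 0.2, 0, 0, 0, 0, 0.2, 0, 0, 0, 0, 0.2, 0, 0, 0, 0, 0.2, 0, 0, 0, 0, 0.2, 0, 0, 40, 0, 0.2, 0, 0, 40, 0, 0.2, 0, 0, 40, 0, 0.2],
)

```text
time_s: 66.55
tcp_pos: [0.5418, -0.2967, 0.1989]
tool_rot: [0.954, 0.299, -0.0, -0.0]
wrist_force: [1.1, -1.1, -0.3]
gripper_width: 0.0687
```

Run:
```python
from lev import *
f=grab('wrist');g=cv2.cvtColor(f['color'],cv2.COLOR_BGR2GRAY)
for l in cv2.createLineSegmentDetector().detect(g)[0][:,0]:
    p,q=px2w(f,l[0],l[1],.105),px2w(f,l[2],l[3],.105);d=q-p;n=np.hypot(*d[:2])
    if n>.03 and abs(l[0]-330)<60 and l[1]<250: print(l.round(1),'%.3f %.3f'%(n,np.arctan2(d[1],d[0])%np.pi),p.round(4)[:2],q.round(4)[:2])
```

```text
[3.761e+02 1.085e+02 4.638e+02 1.000e-01] 0.088 1.509 [ 0.5375 -0.2125] [ 0.5429 -0.1242]
[307.5   4.4 256.2  78.9] 0.059 1.512 [ 0.459  -0.1854] [ 0.4555 -0.2447]
[307.7 216.9 308.8 169.4] 0.038 2.145 [ 0.5434 -0.3093] [ 0.5226 -0.2771]
[311.2 203.1 308.5 245.7] 0.036 2.111 [ 0.5393 -0.2982] [ 0.558  -0.3295]
[307.8  66.9 308.2   3.1] 0.040 2.162 [ 0.481  -0.2174] [ 0.4589 -0.1845]
[306.9  79.4 261.7 130.5] 0.049 1.419 [ 0.4851 -0.2246] [ 0.4777 -0.2729]
[300.6  79.4 266.6 117.9] 0.037 1.415 [ 0.4815 -0.2271] [ 0.4758 -0.2632]
[363.1 104.4 421.6 153.4] 0.058 3.085 [ 0.528  -0.2156] [ 0.5854 -0.2189]
[311.6  70.4 348.   29.3] 0.036 1.418 [ 0.4845 -0.2178] [ 0.49   -0.1822]
```

>>> drive_tool(
  moves=[-15, -25, 10, 0, 0, -15, -25, 10, 0, 0, -15, -25, 0, 0, 0, -15, -25, 0, 0, 0, -15, -25, 0, 0, 0, -15, -25, 0, 0, 0, 0, 0, 0, 0, 0, 0, 0, 0, 0, 0],
)

```text
time_s: 67.4
tcp_pos: [0.4516, -0.4471, 0.2172]
tool_rot: [0.955, 0.298, -0.0, -0.0]
wrist_force: [0.0, 0.1, 1.5]
gripper_width: 0.0876
```

Run:
```python
from lev import *
lever('top');lever('scene')
s=ctrl.read_state();print(s['time_s'],s['tcp_pos'])
f=load('top');c=f['color'];hsv=cv2.cvtColor(c,cv2.COLOR_BGR2HSV);m=((hsv[...,2]<115)&(hsv[...,1]<75)).astype(np.uint8)
n,l,st,ce=cv2.connectedComponentsWithStats(m)
for i in range(1,n):
    if 50<st[i,4]<200: w=px2w(f,*ce[i],.064);print(ce[i].round(1),st[i,2:],w.round(4)) if .3<w[0]<.7 else 0
```

```text
top [479.  207.7 485.5 181.5] len 0.078 ang 2.895 [ 0.4938 -0.3819] [ 0.5694 -0.401 ]
top [456.7 189.1 442.  197.4] len 0.049 ang 2.098 [ 0.5458 -0.3182] [ 0.5213 -0.276 ]
top [465.7 178.3 450.4 186.4] len 0.050 ang 2.075 [ 0.5775 -0.344 ] [ 0.5532 -0.3   ]
top [443.7 182.8 429.8 191.3] len 0.047 ang 2.134 [ 0.5632 -0.2807] [ 0.5381 -0.2408]
scene [232.5 242.7 215.  269.8] len 0.095 ang 2.145 [ 0.5516 -0.2797] [ 0.6034 -0.3598]
scene [213.2 254.4 190.6 253.8] len 0.059 ang 0.847 [ 0.5551 -0.3391] [ 0.5159 -0.3835]
scene [184.2 251.4 200.  229.9] len 0.082 ang 2.152 [ 0.4974 -0.3928] [ 0.4526 -0.3246]
scene [232.2 279.3 240.6 264.9] len 0.047 ang 2.155 [ 0.6569 -0.3415] [ 0.6309 -0.3021]
scene [254.1 252.4 240.2 276.1] len 0.081 ang 2.143 [ 0.6173 -0.2535] [ 0.6609 -0.3212]
scene [221.9 252.8 231.2 239.8] len 0.049 ang 2.102 [ 0.5646 -0.3189] [ 0.54  -0.277]
scene [231.8 231.7 247.  224.5] len 0.047 ang 1.512 [ 0.5147 -0.2607] [ 0.5174 -0.214 ]
67.5 [ 0.45232919 -0.44632035  0.21740061]
[326.8 167.7] [10 10 84] [0.6057 0.0559 0.064 ]
[373.9 170.5] [ 9 10 73] [ 0.6001 -0.0846  0.064 ]
[401.5 172.9] [10  9 71] [ 0.5948 -0.1666  0.064 ]
[453.2 180.5] [12 13 55] [ 0.5752 -0.3207  0.064 ]
[164.7 220.5] [11 10 89] [0.439  0.5311 0.064 ]
[415.6 234.2] [13  9 89] [ 0.4138 -0.2099  0.064 ]
```

The edge angles suggest the lever may have overshot by 2–3°. I hover back over it for a cleaner measurement.

>>> drive_tool(
  moves=[15, 25, 0, 0, 0, 15, 25, 0, 0, 0, 15, 25, 0, 0, 0, 15, 25, 0, 0, 0, 15, 25, 0, 0, 0, 15, 25, 0, 0, 0, 0, 0, 0, 0, 0, 0, 0, 0, 0, 0],
)

```text
time_s: 68.3
tcp_pos: [0.5428, -0.2953, 0.2176]
tool_rot: [0.954, 0.3, 0.0, 0.0]
wrist_force: [-0.3, -0.2, -0.1]
gripper_width: 0.0871
```

Run:
```python
from h import *
s=ctrl.read_state();q=s['tool_rot'];print(s['tcp_pos'],2*np.arctan2(q[1],q[0]))
f=grab('wrist');c=f['color'];print(w2px(f,[(.594+.118*np.cos(2.15),-.3695+.118*np.sin(2.15),.105),(.594,-.3695,.105)]))
cv2.imwrite('pics/lev.png',c)
for v in range(150,240,10): print(v,[tuple(map(int,x)) for x in c[v,296:340:2]])
```

```text
[ 0.54277427 -0.29529381  0.21761835] 0.6094390531636044
[[318.76307302 163.76552989]
 [314.80320201 291.39875808]]
150 [(168, 172, 176), (169, 169, 178), (167, 171, 178), (165, 170, 178), (173, 174, 182), (171, 173, 182), (168, 171, 178), (168, 169, 176), (155, 157, 165), (172, 172, 179), (172, 175, 180), (165, 165, 177), (170, 172, 180), (179, 180, 187), (167, 169, 176), (162, 165, 173), (170, 173, 180), (174, 180, 187), (171, 171, 182), (97, 98, 102), (92, 97, 98), (86, 89, 93)]
160 [(171, 172, 180), (173, 178, 181), (173, 174, 183), (173, 175, 181), (166, 168, 176), (159, 164, 170), (174, 171, 180), (172, 174, 182), (172, 177, 184), (184, 186, 197), (177, 179, 188), (172, 174, 183), (175, 176, 187), (180, 180, 187), (175, 181, 185), (171, 175, 181), (171, 173, 182), (162, 163, 169), (171, 177, 183), (127, 129, 133), (92, 95, 100), (91, 91, 98)]
170 [(171, 172, 180), (164, 163, 168), (167, 171, 180), (171, 174, 183), (166, 170, 178), (176, 179, 186), (114, 113, 114), (125, 126, 122), (149, 150, 148), (143, 149, 146), (142, 145, 140), (137, 139, 135), (136, 139, 136), (121, 120, 11
[... 1548 characters left out ...]
91, 95, 96), (90, 89, 99)]
220 [(170, 175, 178), (97, 98, 104), (27, 31, 30), (77, 68, 73), (66, 61, 66), (34, 31, 34), (104, 108, 101), (139, 144, 139), (140, 141, 137), (137, 141, 136), (137, 140, 136), (131, 137, 130), (124, 125, 124), (87, 90, 86), (40, 38, 40), (36, 33, 29), (39, 36, 39), (84, 84, 88), (14, 41, 60), (4, 39, 57), (14, 48, 69), (22, 61, 93)]
230 [(75, 64, 73), (74, 68, 72), (34, 34, 31), (36, 37, 36), (35, 31, 36), (36, 37, 36), (106, 110, 105), (146, 147, 144), (139, 138, 138), (144, 143, 138), (135, 135, 132), (131, 134, 128), (116, 126, 116), (72, 73, 75), (10, 46, 72), (30, 50, 66), (56, 58, 60), (56, 61, 62), (58, 55, 60), (37, 57, 76), (30, 94, 139), (38, 114, 165)]
```

Run:
```python
from h import *
f=load('wrist');g=cv2.GaussianBlur(f['color'].mean(2).astype(np.float32),(1,9),0)
V=np.arange(173,245);Lf=[];Rt=[]
for v in V:
    r=g[v]
    x=306+np.argmin(r[306:311]); 
    while r[x]<115:x+=1
    Lf.append(x-(r[x]-115)/(r[x]-r[x-1]))
    x=318
    while r[x]>115:x+=1
    Rt.append(x-1+(r[x-1]-115)/(r[x-1]-r[x]))
for n,E in(('L',Lf),('R',Rt)):
    E=np.array(E);k=np.polyfit(V,E,1);res=E-np.polyval(k,V);ok=abs(res)<1;k=np.polyfit(V[ok],E[ok],1)
    p,q=px2w(f,np.polyval(k,175),175,.105),px2w(f,np.polyval(k,240),240,.105);d=p-q
    print(n,k.round(4),ok.sum(),res[ok].std().round(2),np.arctan2(d[1],d[0]).round(4),p.round(4),q.round(4))
```

```text
L [-2.500000e-02  3.140687e+02] 72 0.07 2.1485 [ 0.5286 -0.2827  0.105 ] [ 0.5602 -0.3311  0.105 ]
R [-2.98000e-02  3.27168e+02] 72 0.07 2.1542 [ 0.5369 -0.2769  0.105 ] [ 0.5688 -0.3251  0.105 ]
```

The subpixel fit gives the lever at 2.151 against 2.949 when shut, with the same camera. That is 0.798 rad (45.7°), which is good. The tins and gauge are in place and the arm is clear, so I hand in.

```bash
python3 -c "
from station import ctrl
print(ctrl.read_state()['time_s']);print(ctrl.hand_in())"
```

```text
68.35
the job is handed in; nothing more can be done
None
```

The whole job is done in the order asked and handed in at 68 s, with the arm clear of everything.

- **Valve shut:** I turned the lever to its stop, where the force rose to 28 N. It stayed shut until the last step.
- **Lane set:** The gap measures about 55.2–55.5 mm by the rail edges and by the handle angle, so the 54 mm gauge has about 1.3 mm of play.
- **Gauge slide:** The gauge lagged behind on the first slide when the grip slackened. I regripped it, took it back to the board end and slid it the whole lane in one pass; drag was at most about 17 N. It now stands in its tray.
- **Tins:** The three steel tins from the board stand in the lane. The top view shows their lids on its centre line and none left on the board. I viewed only the first tin after placing it. The other two were checked by lid position and by contact with the plate.
- **Valve half open:** The wrist camera gives 45.7° from shut. Coarser edge fits from the top and scene cameras suggested about 47–49°, and I trusted the finer wrist fit.
- **Not checked again:** I did not re-measure the bolt after setting it, but nothing touched it. I did not go near the steamer, bowl or jar, and did not check them again at the end.
- **Extra contact:** Lowering the gauge first touched the guide bar at about 46 N through the gripped gauge, which I corrected by shifting it 2.8 mm.

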